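Empty the dowel trimmer's catch pan and prove it empty

ROBOT

A 6-joint arm with a two-finger parallel gripper is mounted at the origin on the work surface. World frame = base frame: x ahead of the robot, y to its left, z up, the work surface at z = 0. Lengths are in m, angles in rad, forces in N, time in s.
With the tool pointing down it reaches from about 0.3 to 0.775 m from the base axis. Payload 14.6 kg.
Tool frame: the origin (TCP) lies at the very end of the fingers, on their centre line; the grasp point (between the pads) lies 19 mm behind it; z points along the fingers, y is the direction in which the jaws open and shut (so a half turn about z gives the same grasp; the last joint's range is limited). The gripper opens to 94 mm and grips with 3 to 60 N. Pads are 16 mm wide; open, the fingers measure 119 mm over their backs; the gripper's body (75 mm by 177 mm) begins 78 mm behind the grasp point.
Start: joints at [1.26, 0.3, 1.521, -0, 1.321, -0.067], TCP at [0.133, 0.534, 0.205] pointing down, gripper open.
Joint ranges: [-3.03, 3.03], [-0.79, 2.21], [0.23, 2.52], [-1.04, 4.18], [0, 3.07], [-2.55, 2.55]. Speed limits (rad/s): [2.22, 2.22, 2.57, 3.14, 3.14, 3.14].

INTERFACE

Orientations are given as [roll, pitch, yaw] about the fixed x, y, z axes, in that order (R = Rz(yaw) Ry(pitch) Rx(roll)).
In Python, from station import get_obs, vision, hand_in gives the robot as it stands.
- The arm moves only by the tool play_rows, never from a script. Its argument "moves" is a list of rows, each an object with "claw": the opening, from 0 (shut) to 1 (fully open); "linear": the shift along the tool's x, y, z in mm, a list of three; "turn": the turn, a rotation vector about the tool's x, y, z in rad, a list of three. In form: [{"claw": claw, "linear": [tx, ty, tz], "turn": [ax, ay, az]}, ...]. A call has 1 to 8 rows; each row is the pose to reach, as a shift and turn from the pose measured when the call began, along the tool's axes at that moment; what a row does not reach only later rows make up. A row lasts 1/8 s, in which the tool goes at most 62.5 mm and 10.7 degrees, less where a joint would pass 70% of its speed; a pose out of reach is approached as far as the arm can. A call with a gripper value outside its range is refused whole. The fingers move at their own pace and stop on an object; "force" is the grip in N (left out, the last holds). Time passes only in rows, so rows that repeat a pose let the fingers close. It gives the time, the measured TCP pose, the force and the opening at its end, in the units of the state.
- get_obs(): the state, without advancing time (a new reading comes with each control period).
- vision.camera(name): name is "scene" or "top"; returns the picture (480x640x3 uint8, blue, green, red); there is no depth.
- vision.camera_info(name): a dict with "camera_matrix" (3x3 intrinsics, pixels), "rvec" (rotation vector, rad) and "tvec" (3), from world to camera coordinates, as OpenCV has them. Camera axes: x right, y down, z forward; pixel columns grow to the right and rows downward; lengths in m; the calibration is good to about 2 mm. A picture is of the moment at which its call begins. camera_info takes no time and is no camera call.
- hand_in(): hands the job in, once; it reports no verdict.
The state is a dict: "time_s": time; "qpos": joint angles; "joint_vel": joint speeds; "tau": joint torques, N m; "ee_pos": TCP position; "eef_rot": TCP orientation; "force": force on the tool from outside, world axes, zero at the start; "moment": the same for the moment, N m; "grip_width": finger opening in m.
Only numpy, scipy, OpenCV 4.12 (cv2) and the standard library are available. Lean on these libraries where they do the work, as an engineer would, in place of code of your own. Each camera call takes 0.05 s, during which the arm holds its last target.

TASK

Unlock the dowel trimmer's catch pan with the long socket key on the nut deep in the timber bore (anticlockwise, nearly as far as it goes), take the pan out and empty all its dowel offcuts into the grey tray. Hold the emptied pan still and roughly level over the tray for a moment, then shake it there, still roughly level, with at least three brisk strokes to and fro to feel that nothing rattles inside; if something is left, get it out. Put the pan fully back in its cradle, lock it again with the key (clockwise, all the way), stand the key back in its wooden stand, and leave the bystanding things alone.

Things in the scene. Friction and masses are not known exactly. Their poses are not given: they have to be found in the camera images.
- cradle: fixed steel plate 215 (x) x 250 (y) x 10 mm. Origin at table height midway between pan seat (60 mm along -y) and bore axis (60 mm along +y); x points from the pan's mouth to the grey trimmer body (120 to 210 mm along +x, up to 105 mm high). Low rails and stop (to 26 mm height) and two posts before the mouth (to 44 mm) leave the pan some 4 mm of play all round.
- pan_seat (a point): point on the cradle plate, 10 mm above the table, where the centre of the pan's underside belongs; axes as the cradle's
- bore_mouth (a point): centre of the mouth of the vertical bore, 47 mm across, in the timber lock tower (80 x 80 mm, top 125 mm above the table). Axes as the cradle's.
- nut_foot (a point): on the bore's axis 79 mm below its mouth: the shoulder on which the key's rim comes to rest. From it rises the nut, 20 mm square and 18 mm tall, with a tapered tip 7 mm more. Axes as the cradle's (they do not turn with the nut).
- keeper (a joint): angle (rad) of the nut and the flat keeper arm fixed to it under the tower: 0 = locked, arm over the ear on the pan's +y side, nut's flats along the cradle's axes; grows anticlockwise seen from above to the stop at 1.35; above about 1.0 the pan can be lifted. Stiff (0.08 Nm), stays where it is left. Starts between 0 and 0.1.
- pan: loose steel catch pan, always 0.35 kg when empty. Origin at the centre of its underside, z up, x away from the mouth. 96 mm wide (y), 88 inside; flat floor, 5 mm thick, from x = -62 to 64 mm, then the mouth ramp at the -x end; other walls 36 mm high. An ear (40 mm along x, top 24 mm above the underside) sticks out to y = +73 mm. Tip it mouth down well past 25 degrees and the dowels roll out.
- pan_handle (a point): middle of the pan's handle, 82 mm above the underside: a level black bar along the pan's y, 96 mm long, 14 mm thick (x), from 64 to 98 mm above the underside; grip it from above, fingers closing along the pan's x. Axes as the pan's.
- pan_mouth (a point): middle of the pan's pouring edge: the end of the ramp that rises at 25 degrees to 23 mm above the underside, 105 mm along -x from the pan's origin. Axes as the pan's.
- key: loose socket key (long socket extension), 0.3 kg, standing upright, 155 mm tall. Origin at the centre of its lower rim, z up along the 16 mm shaft. Below is a square box socket, 30.5 mm outside, 22.5 mm inside, 31 mm deep, its flats parallel to the key's x and y; some 8 degrees of play each way on the nut.
- key_grip (a point): middle of the key's black grip, 137 mm above its lower rim: 75 mm long (key's x), 20 mm thick (key's y), 30 mm high (125 to 155 mm above the rim). Axes as the key's.
- stand: fixed wooden key stand 75 x 75 x 55 mm with a 38 mm square pocket, 45 mm deep (its floor 10 mm above the table), sides along its x and y. Origin at the centre of its underside. The key starts upright in the pocket, grip along the stand's x, and is to end upright in it (any square way round).
- tray: loose grey plastic tray 220 x 220 x 50 mm, walls and floor 6 mm, 0.8 kg, origin at the centre of its underside; stands flat on the table, to the left or right, opposite the cradle
- dowel0: dowel offcut, light wood, 29 mm across, 70 mm long along its y, origin on its axis at mid length, 40 to 65 g; starts lying crosswise in the pan. Two to four of the four are present
- dowel1: dowel offcut, light wood, 29 mm across, 70 mm long along its y, origin on its axis at mid length, 40 to 65 g; starts lying crosswise in the pan. Two to four of the four are present
- dowel2: dowel offcut, light wood, 29 mm across, 70 mm long along its y, origin on its axis at mid length, 40 to 65 g; starts lying crosswise in the pan. Two to four of the four are present
- dowel3: dowel offcut, light wood, 29 mm across, 70 mm long along its y, origin on its axis at mid length, 40 to 65 g; starts lying crosswise in the pan. Two to four of the four are present
- tape_roll: bystander: roll of card tape lying flat, 90 mm across, 45 mm high, in the middle near the robot; origin at the centre of its underside
- battery: bystander: black tool battery, 110 x 70 x 70 mm, behind the key stand; origin at the centre of its underside
- mallet: bystander: hammer lying near the robot on the left
- slat_offcut: bystander: slat offcut 160 x 45 x 22 mm lying flat near the robot on the right
Mind the look-alikes: they are no part of the job. Leave any green or turquoise look-alike of the key alone.

How it is judged:
By the outcome, as a careful person would: the job done as asked, in the order asked, and still so for the second after the job is handed in, with the robot touching nothing.
Of dowel0, dowel1, dowel2, dowel3 only 2 to 4 are there at a start; the rules pass over those that are not, and their reading is None.
At some moment in a run one of tray may be knocked a few centimetres aside while the robot is not near it.
Once in a run the grip may slacken for a moment while it holds something.
It also fails if it takes over 192 s, if anything falls off the work surface, if the arm or the gripper's body presses on something with over 40 N, if the wrist force passes 120 N, or if a joint passes its speed limit or range.

## Working session

There is one attempt and no reset: what is moved stays moved. The work goes in short steps, Python scripts to look and compute and a tool call to move; the robot and the scene stay as the last step left them, time stands still between calls to the robot, and variables do not carry over. Pictures are saved under pics/ and viewed, and the job is handed in when it is done.

Besides the shell and the picture viewer there is one more tool, called after "Call:" as name([rows], argument=value, ...), one row to a line, values as JSON. play_rows: Moves the arm, as the interface text tells. Its arguments: {"type":"object","properties":{"moves":{"type":"array","items":{"type":"object","properties":{"claw":{"type":"number"},"linear":{"type":"array","items":{"type":"number"}},"turn":{"type":"array","items":{"type":"number"}}}}},"force":{"type":"number"}},"required":["moves"]}

```bash
ls; mkdir -p pics; python3 - <<'E'
from station import get_obs, vision
import cv2
o=get_obs();print(o)
for n in("scene","top"):
    cv2.imwrite(f"pics/{n}0.png",vision.camera(n)); print(n,vision.camera_info(n))
E
```

```text
pics
{'time_s': 0.0, 'qpos': array([ 1.26037485e+00,  3.00495102e-01,  1.52156394e+00, -4.53735500e-06,
        1.32073152e+00, -6.66347193e-02]), 'joint_vel': array([-0.00030157,  0.00014637, -0.00240914, -0.00050271, -0.00046988,
        0.00192772]), 'tau': array([ 8.68250027e-05, -5.31822145e+01, -3.52728903e+01,  7.07405386e-02,
        2.44486704e-02, -3.44490729e-05]), 'ee_pos': array([0.13269995, 0.53347854, 0.20488042]), 'eef_rot': array([-3.14039711e+00, -7.53781922e-05,  2.89780698e+00]), 'force': array([ 0.42231114, -0.56256242,  0.1606454 ]), 'moment': array([-0.04532308, -0.00081592,  0.02236489]), 'grip_width': 0.09437440665906621}
scene {'camera_matrix': array([[590.94651155,   0.        , 327.12789588],
       [  0.        , 590.94651155, 229.04647114],
       [  0.        ,   0.        ,   1.        ]]), 'rvec': array([ 2.10421128,  0.73982103, -0.38832147]), 'tvec': array([-0.38802217, -0.11903341,  1.57926685])}
top {'camera_matrix': array([[474.13184864,   0.        , 315.93422783],
       [  0.        , 474.13184864, 240.2874777 ],
       [  0.        ,   0.        ,   1.        ]]), 'rvec': array([ 2.15858494, -2.04150251,  0.22243312]), 'tvec': array([-0.01879665,  0.56256103,  1.16791429])}
```

View pics/scene0.png

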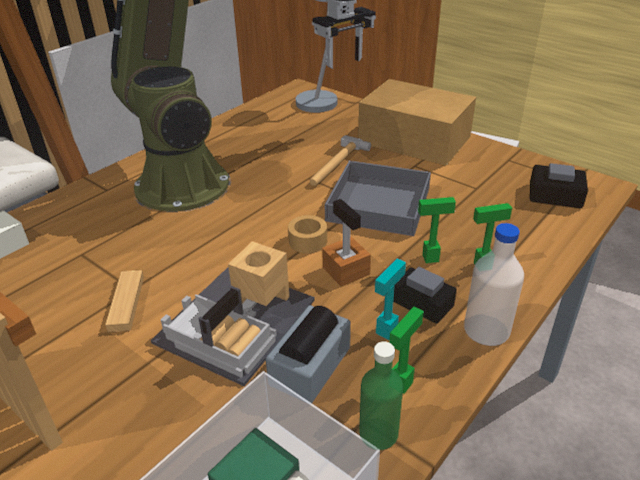

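View pics/top0.png

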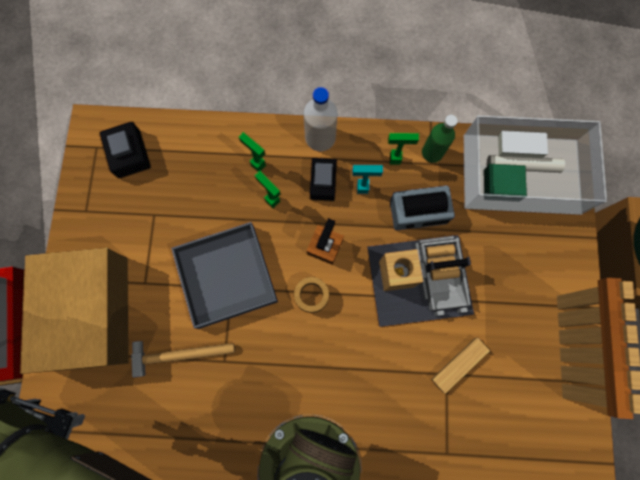

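The scene view shows the cradle, pan and tower in the centre foreground (160-350, 200-380), with the key in its stand at (346,235) and the tray at (380,195). In the top view the tower is at (403,268), the pan at (447,278), the key at (325,240) and the tray at (224,275). The next step is to enlarge crops and measure.

```bash
cat > h.py <<'E'
import numpy as np, cv2
from station import get_obs, vision
from scipy.spatial.transform import Rotation as Ro
def cam(n):
    i=vision.camera_info(n);R=cv2.Rodrigues(i["rvec"])[0];return i["camera_matrix"],R,np.array(i["tvec"]).ravel()
def ray(n,p):
    K,R,t=cam(n);d=R.T@np.linalg.solve(K,[p[0],p[1],1.]);return -R.T@t,d/np.linalg.norm(d)
def onz(n,p,z):
    c,d=ray(n,p);return c+d*(z-c[2])/d[2]
def proj(n,X):
    K,R,t=cam(n);X=np.atleast_2d(X);q=(K@(R@X.T+t[:,None])).T;return q[:,:2]/q[:,2:]
def tri(p1,p2):
    c1,d1=ray("scene",p1);c2,d2=ray("top",p2)
    A=np.stack([d1,-d2],1);s=np.linalg.lstsq(A,c2-c1,rcond=None)[0]
    a=c1+s[0]*d1;b=c2+s[1]*d2;return (a+b)/2,np.linalg.norm(a-b)
def snap(n,name,box=None,k=4):
    im=vision.camera(n)
    cv2.imwrite(f"pics/{name}_raw.png",im)
    crop(im,name,box,k)
def crop(im,name,box,k=4):
    if box: x0,y0,x1,y1=box; im=cv2.resize(im[y0:y1,x0:x1],None,fx=k,fy=k,interpolation=cv2.INTER_CUBIC)
    cv2.imwrite(f"pics/{name}.png",im)
def delta(pos,R):
    """shift mm and rotvec in tool frame from current pose"""
    o=get_obs();R0=Ro.from_euler('xyz',o["eef_rot"])
    return R0.inv().apply(np.array(pos)-o["ee_pos"])*1000,(R0.inv()*R).as_rotvec()
def down(yaw):  # tool z down, tool y axis at angle 'yaw' in world xy
    y=np.array([np.cos(yaw),np.sin(yaw),0]);z=np.array([0,0,-1.]);x=np.cross(y,z)
    return Ro.from_matrix(np.stack([x,y,z],1))
E
python3 - <<'E'
from h import *
t=cv2.imread("pics/top0.png");s=cv2.imread("pics/scene0.png")
crop(t,"c1",(360,225,490,335),6)
crop(t,"c2",(290,205,360,265),10)
crop(s,"c3",(140,180,360,390),3)
E
```

```text
(no output)
```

View pics/c1.png

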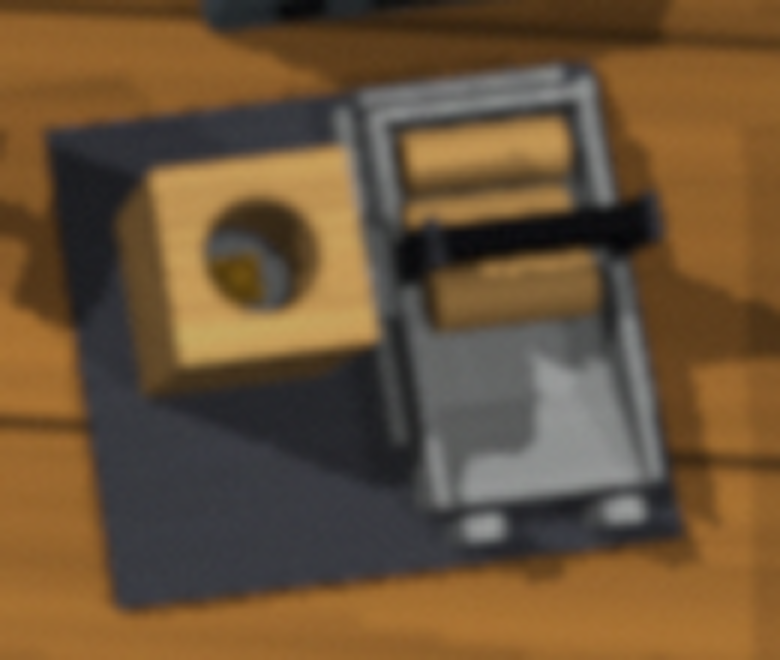

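View pics/c2.png

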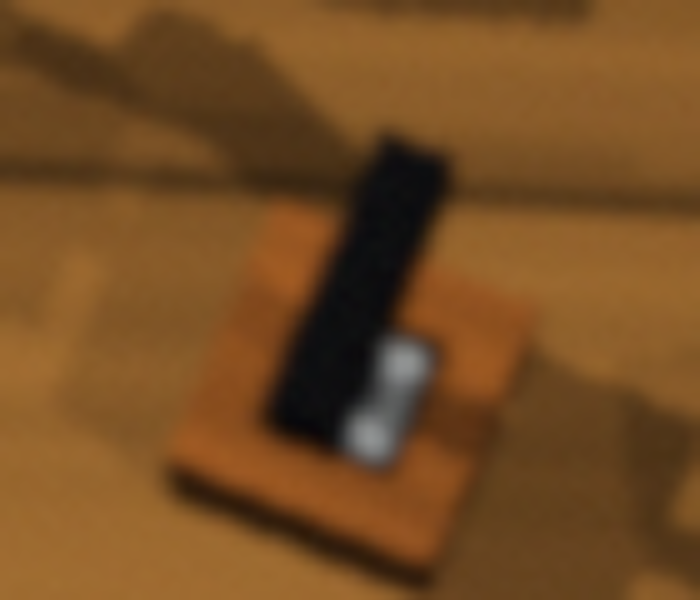

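View pics/c3.png

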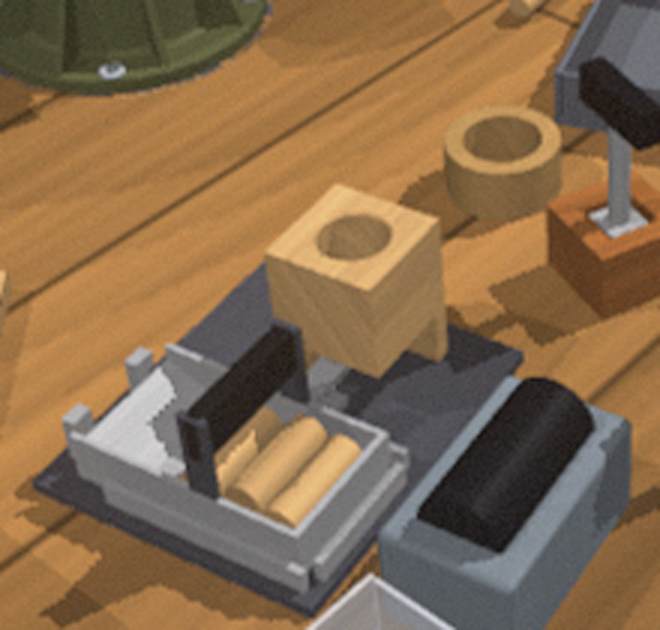

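The enlarged crops show the following:
- **Tower:** its top has corners near crop (150,170), (355,147), (382,342), (180,365), and the bore mouth is near (263,253).
- **Plate:** its corners are (50,130), (120,605), (680,535).
- **Pan:** it holds at least 3 dowels, and the handle bar runs from (400,255) to (655,215).
- **Key:** its grip runs from (415,150) to (310,430) in c2, and the stand is brick-orange.

```bash
python3 - <<'E'
from h import *
f=lambda P,k,x0,y0:[((u+.5)/k-.5+x0,(v+.5)/k-.5+y0) for u,v in P]
np.set_printoptions(precision=4,suppress=True)
tw=f([(150,170),(355,147),(382,342),(180,365)],6,360,225)
T=np.array([onz("top",p,.125) for p in tw]);print("tower",T.tolist(),T.mean(0),[np.linalg.norm(T[i]-T[i-1]) for i in range(4)])
print("yaws",[np.arctan2(*(T[(i+1)%4]-T[i])[[1,0]])for i in range(4)])
print("bore top",onz("top",f([(263,253)],6,360,225)[0],.125),"scene",onz("scene",f([(354,237)],3,140,180)[0],.125))
ts=f([(337,185),(441,220),(372,290),(268,255)],3,140,180)
S=np.array([onz("scene",p,.125) for p in ts]);print("tower scene",S.mean(0),S.tolist())
pl=f([(50,130),(120,605),(680,535)],6,360,225)
P=np.array([onz("top",p,.01) for p in pl]);print("plate",P.tolist(),np.linalg.norm(P[0]-P[1]),np.linalg.norm(P[2]-P[1]),(P[0]+P[2])/2)
d=P[0]-P[1];print("yaw x",np.arctan2(d[1],d[0]));d=P[1]-P[2];print("yaw y-90",np.arctan2(d[1],d[0])-np.pi/2)
ps=f([(37,485),(310,613),(523,353)],3,140,180);Q=np.array([onz("scene",p,.01) for p in ps]);print("plate scene",Q.tolist())
# key grip ends/mid
for h in (.155,.165):
    G=[onz("top",p,h) for p in f([(385,140),(452,160),(272,415),(330,440)],10,290,205)];G=np.array(G);print("grip",h,G.mean(0),G.tolist())
st=f([(280,200),(533,300),(430,575),(172,470)],10,290,205)
G=np.array([onz("top",p,.055) for p in st]);print("stand",G.mean(0),[np.linalg.norm(G[i]-G[i-1]) for i in range(4)],[np.degrees(np.arctan2(*(G[(i+1)%4]-G[i])[[1,0]]))for i in range(4)])
# handle
H=np.array([onz("top",p,.108) for p in f([(400,240),(655,200),(660,235),(400,278)],6,360,225)]);print("handle",H.mean(0),H.tolist())
print(tri(f([(190,418)],3,140,180)[0],f([(655,215)],6,360,225)[0]))
E
```

```text
tower [[0.5264147367524572, -0.15764866498499414, 0.125], [0.5406043552012432, -0.24085048484515645, 0.125], [0.46118552880834984, -0.2523709433040978, 0.125], [0.4473990350978192, -0.17160520727884648, 0.125]] [ 0.4939 -0.2056  0.125 ] [np.float64(0.08023880719935243), np.float64(0.08440312849512764), np.float64(0.08025005264003708), np.float64(0.08193394610618411)]
yaws [np.float64(-1.4018769449969257), np.float64(-2.997537917992604), np.float64(1.739864127512726), np.float64(0.17482677873476266)]
bore top [ 0.4947 -0.2041  0.125 ] scene [ 0.4964 -0.2039  0.125 ]
tower scene [ 0.4963 -0.2032  0.125 ] [[0.44933984892091483, -0.17191193185124942, 0.125], [0.5280553762476013, -0.15683747251099567, 0.125], [0.5410982434681709, -0.23387613210940839, 0.125], [0.46660406418744205, -0.25020104105956276, 0.125]]
plate [[0.5657091403183307, -0.1276064249693155, 0.010000000000000009], [0.3569687496456287, -0.1646644252669177, 0.010000000000000009], [0.40065044003493533, -0.4073325789673567, 0.010000000000000009]] 0.21200435392757708 0.2465682925593782 [ 0.4832 -0.2675  0.01  ]
yaw x 0.1757009
[... 791 characters left out ...]
15169, -0.005777654532916007, 0.16500000000000004]]
stand [ 0.5582 -0.0111  0.055 ] [np.float64(0.07762135623885688), np.float64(0.07150569584502167), np.float64(0.07799088621848532), np.float64(0.07228460414679226)] [np.float64(-109.03311125308093), np.float64(162.56020582962017), np.float64(70.6880114763732), np.float64(-18.006675204252076)]
handle [ 0.51  -0.316  0.108] [[0.506267423971301, -0.26314545231750536, 0.1080000000000001], [0.5288168165654445, -0.3678919030332653, 0.1080000000000001], [0.5142789538234545, -0.3697332855319787, 0.1080000000000001], [0.4904747058520198, -0.2632291243222004, 0.1080000000000001]]
(array([ 0.5227, -0.3673,  0.1086]), np.float64(0.0008941461273419077))
```

```bash
cat >> h.py <<'E'
np.set_printoptions(precision=3,suppress=True)
def go(x,y,z,phi):
    l,t=delta([x,y,z],down(phi));print("linear",l,"turn",t)
E
python3 - <<'E'
from h import *
print(np.array([onz("top",p,.05) for p in [(173,245),(253,225),(277,300),(195,327)]]))
go(.45,.25,.28,1.245);go(.558,-.011,.26,1.245)
E
```

```text
[[0.532 0.386 0.05 ]
 [0.598 0.181 0.05 ]
 [0.404 0.103 0.05 ]
 [0.325 0.304 0.05 ]]
linear [-376.34  -198.593  -74.884] turn [-0.001 -0.     0.082]
linear [-544.161 -425.776  -54.657] turn [-0.001 -0.     0.082]
```

Call:
play_rows([
  {"claw":1,"linear":[-60,-40,-60],"turn":[0,0,0.08]},
  {"claw":1,"linear":[-120,-90,-75],"turn":[0,0,0.08]},
  {"claw":1,"linear":[-180,-140,-75],"turn":[0,0,0.08]},
  {"claw":1,"linear":[-240,-190,-75],"turn":[0,0,0.08]},
  {"claw":1,"linear":[-290,-230,-75],"turn":[0,0,0.08]},
  {"claw":1,"linear":[-340,-265,-75],"turn":[0,0,0.08]},
  {"claw":1,"linear":[-390,-305,-70],"turn":[0,0,0.08]},
  {"claw":1,"linear":[-440,-345,-60],"turn":[0,0,0.08]},
])

```text
time_s: 1.1
ee_pos: [0.4297, 0.1523, 0.2721]
eef_rot: [-3.141, 0.0, 2.818]
force: [0.4, 1.3, -0.3]
grip_width: 0.0941
```

Call:
play_rows([
  {"claw":1,"linear":[-40,-30,0],"turn":[0,0,0]},
  {"claw":1,"linear":[-80,-60,0],"turn":[0,0,0]},
  {"claw":1,"linear":[-100,-75,0],"turn":[0,0,0]},
  {"claw":1,"linear":[-100,-75,0],"turn":[0,0,0]},
])

```text
time_s: 1.6
ee_pos: [0.5009, 0.0482, 0.2715]
eef_rot: [-3.14, -0.001, 2.815]
force: [0.5, 0.4, 0.3]
grip_width: 0.0941
```

```bash
python3 - <<'E'
from h import *
print(get_obs()["time_s"],get_obs()["ee_pos"]);go(.558,-.011,.131,1.245)
snap("scene","k1",(300,60,460,300),3)
E
```

```text
1.6 [0.501 0.048 0.271]
linear [-73.157 -37.664 140.487] turn [-0.001 -0.001 -0.   ]
```

View pics/k1.png

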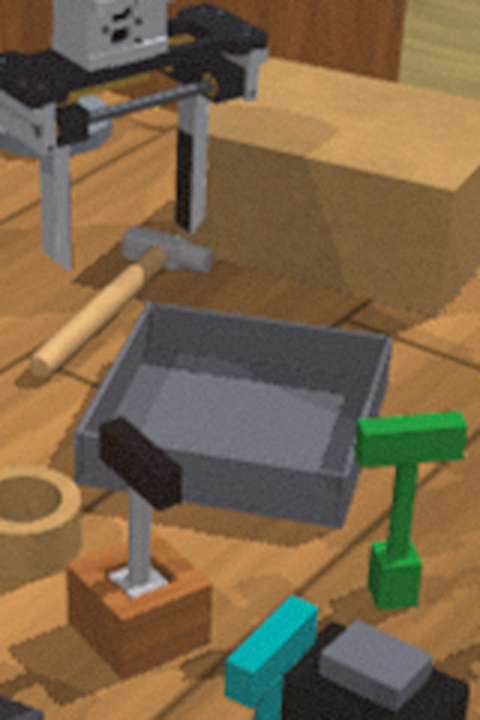

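The key stands upright in the stand with its grip at crop (140,465), and the gripper is open above and behind it. I'll descend onto the grip.

Call:
play_rows([
  {"claw":1,"linear":[-40,-20,0],"turn":[0,0,0]},
  {"claw":1,"linear":[-73,-38,0],"turn":[0,0,0]},
  {"claw":1,"linear":[-73,-38,40],"turn":[0,0,0]},
  {"claw":1,"linear":[-73,-38,70],"turn":[0,0,0]},
  {"claw":1,"linear":[-73,-38,100],"turn":[0,0,0]},
  {"claw":1,"linear":[-73,-38,125],"turn":[0,0,0]},
  {"claw":1,"linear":[-73,-38,141],"turn":[0,0,0]},
  {"claw":1,"linear":[-73,-38,141],"turn":[0,0,0]},
])

```text
time_s: 2.65
ee_pos: [0.5569, -0.0095, 0.1302]
eef_rot: [-3.14, -0.002, 2.817]
force: [-0.1, 0.2, -0.1]
grip_width: 0.0941
```

```bash
python3 - <<'E'
from h import *
print(get_obs()["time_s"],get_obs()["ee_pos"]);go(.558,-.011,.131,1.245)
snap("scene","k2",(300,60,460,300),3)
E
```

```text
2.65 [ 0.557 -0.01   0.13 ]
linear [-1.496 -1.03  -0.834] turn [-0.001 -0.002  0.002]
```

View pics/k2.png

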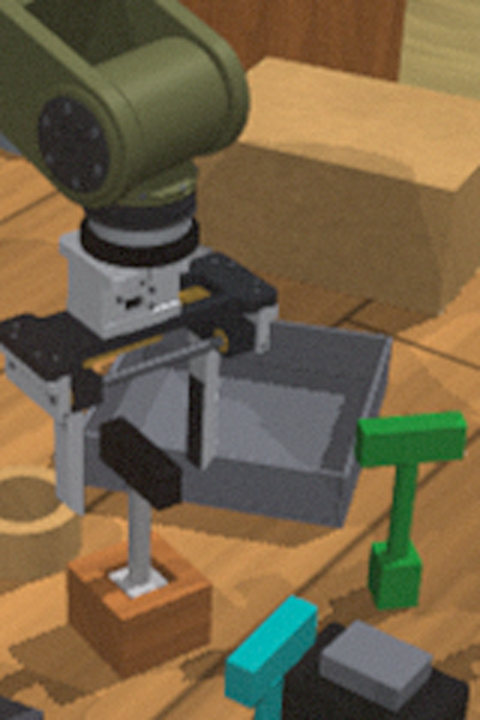

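The fingers straddle the black grip at crop (140,460), so I'll close and lift.

Call:
play_rows([
  {"claw":0.5,"linear":[-1,-1,-1],"turn":[0,0,0]},
  {"claw":0.2,"linear":[-1,-1,-1],"turn":[0,0,0]},
  {"claw":0.1,"linear":[-1,-1,-1],"turn":[0,0,0]},
  {"claw":0,"linear":[-1,-1,-1],"turn":[0,0,0]},
  {"claw":0,"linear":[-1,-1,-1],"turn":[0,0,0]},
  {"claw":0,"linear":[-1,-1,-1],"turn":[0,0,0]},
  {"claw":0,"linear":[-1,-1,-1],"turn":[0,0,0]},
  {"claw":0,"linear":[-1,-1,-1],"turn":[0,0,0]},
], force=40)

```text
time_s: 3.7
ee_pos: [0.558, -0.011, 0.1321]
eef_rot: [-3.141, -0.001, 2.817]
force: [-0.1, 0.7, 0.7]
grip_width: 0.0196
```

Call:
play_rows([
  {"claw":0,"linear":[0,0,-5],"turn":[0,0,0]},
  {"claw":0,"linear":[0,0,-20],"turn":[0,0,0]},
  {"claw":0,"linear":[0,0,-40],"turn":[0,0,0]},
  {"claw":0,"linear":[0,0,-70],"turn":[0,0,0]},
  {"claw":0,"linear":[0,0,-100],"turn":[0,0,0]},
  {"claw":0,"linear":[0,0,-125],"turn":[0,0,0]},
  {"claw":0,"linear":[0,0,-140],"turn":[0,0,0]},
  {"claw":0,"linear":[0,0,-140],"turn":[0,0,0]},
], force=60)

```text
time_s: 4.7
ee_pos: [0.5583, -0.0109, 0.273]
eef_rot: [-3.141, 0.001, 2.817]
force: [0.3, 0.6, -3.9]
grip_width: 0.0195
```

```bash
python3 - <<'E'
from h import *
print(get_obs()["time_s"],get_obs()["ee_pos"]);go(.4955,-.204,.275,0.225)
snap("scene","k3",(280,20,440,260),3)
snap("top","k3t",(260,180,420,300),5)
E
```

```text
4.7 [ 0.558 -0.011  0.273]
linear [  -2.005 -203.035   -1.888] turn [0.    0.001 1.021]
```

View pics/k3.png

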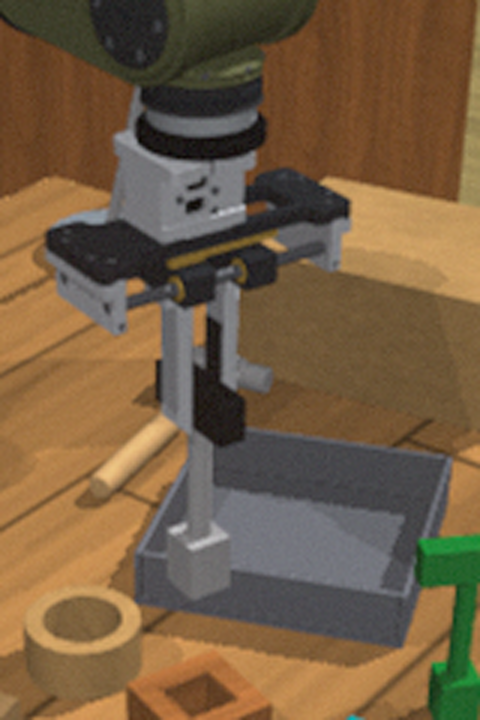

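View pics/k3t.png

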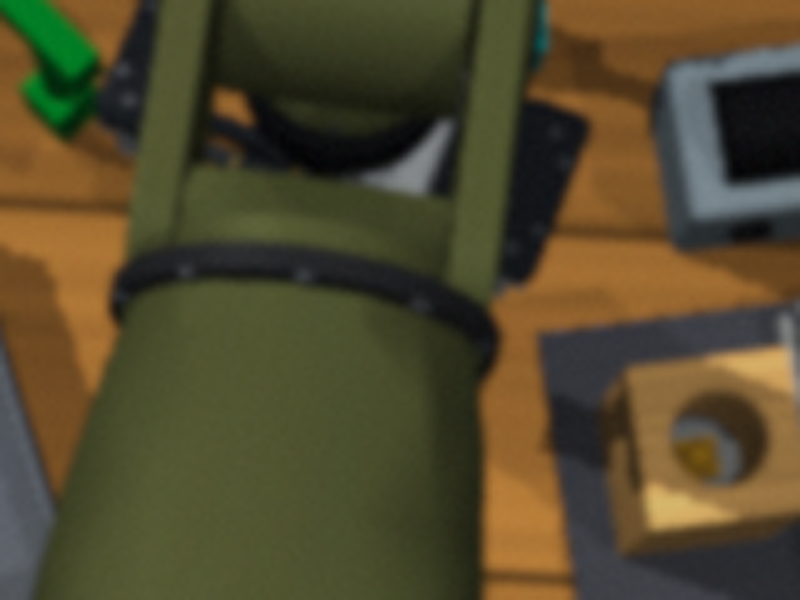

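The key is held vertical with its shaft at crop (203,490) and the socket at (198,560). I'll carry it over the bore at this height while turning it to the nut's angle.

Call:
play_rows([
  {"claw":0,"linear":[0,-20,-3],"turn":[0,0,0.13]},
  {"claw":0,"linear":[0,-50,-3],"turn":[0,0,0.27]},
  {"claw":0,"linear":[0,-80,-3],"turn":[0,0,0.41]},
  {"claw":0,"linear":[0,-110,-3],"turn":[0,0,0.55]},
  {"claw":0,"linear":[-1,-140,-3],"turn":[0,0,0.69]},
  {"claw":0,"linear":[-1,-170,-3],"turn":[0,0,0.83]},
  {"claw":0,"linear":[-2,-195,-3],"turn":[0,0,0.95]},
  {"claw":0,"linear":[-2,-203,-3],"turn":[0,0,1.02]},
])

```text
time_s: 5.8
ee_pos: [0.4943, -0.205, 0.2732]
eef_rot: [-3.138, -0.001, 1.793]
force: [-0.0, 0.0, -2.7]
grip_width: 0.02
```

Call:
play_rows([
  {"claw":0,"linear":[0,0,0],"turn":[0,0,0]},
  {"claw":0,"linear":[0,0,0],"turn":[0,0,0]},
])

```text
time_s: 6.05
ee_pos: [0.4942, -0.2047, 0.2725]
eef_rot: [-3.137, -0.002, 1.794]
force: [0.8, -0.0, -2.8]
grip_width: 0.0195
```

```bash
python3 - <<'E'
from h import *
o=get_obs();print(o["time_s"],o["ee_pos"],o["qpos"]);go(.4955,-.204,.275,0.225)
im=vision.camera("scene");cv2.imwrite("pics/b1_raw.png",im)
x,y,z=o["ee_pos"]
b=z+.015-.137
print(proj("scene",[[x,y,b],[x,y,b+.031],[x,y,b+.08],[x,y,b+.12]]))
crop(im,"b1",(200,80,360,320),3)
snap("top","b1t",(340,200,480,320),5)
E
```

```text
6.05 [ 0.494 -0.205  0.273] [-0.46   0.226  1.459 -0.001  1.462 -0.684]
linear [ 0.389  1.368 -2.462] turn [-0.005 -0.002 -0.001]
[[255.488 247.854]
 [254.119 234.625]
 [251.858 212.784]
 [249.92  194.052]]
```

View pics/b1.png

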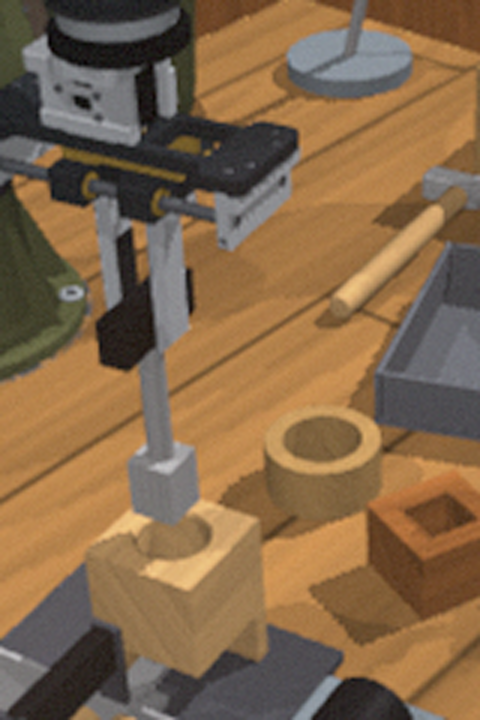

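View pics/b1t.png

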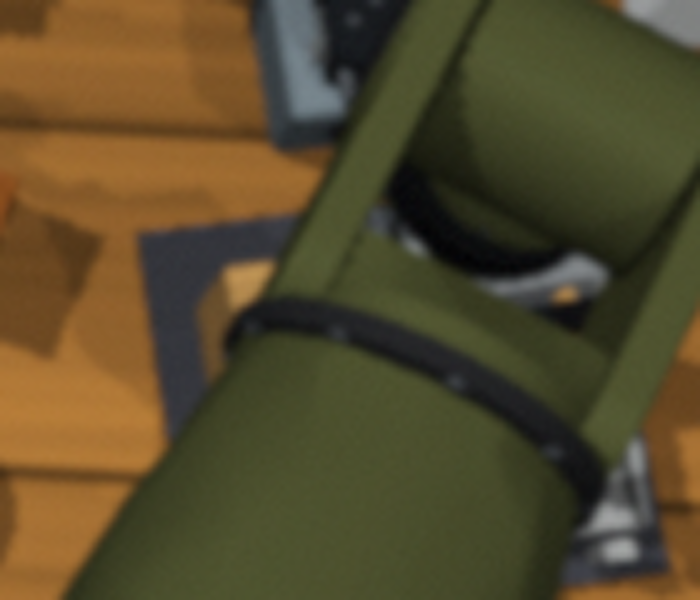

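```bash
python3 - <<'E'
from h import *
im=cv2.imread("pics/b1_raw.png").astype(int)
hsv=cv2.cvtColor(im.astype(np.uint8),cv2.COLOR_BGR2HSV)
for v in (206,210,214,218,222):print(v,[tuple(im[v,u]) [0] for u in range(243,262)],[int(hsv[v,u,1]) for u in range(243,262)])
for v in (232,236,240,244):print(v,[int(im[v,u,0]) for u in range(238,270)],)
E
```

```text
206 [np.int64(74), np.int64(76), np.int64(76), np.int64(87), np.int64(113), np.int64(113), np.int64(117), np.int64(116), np.int64(112), np.int64(108), np.int64(113), np.int64(121), np.int64(109), np.int64(71), np.int64(73), np.int64(73), np.int64(76), np.int64(71), np.int64(69)] [151, 150, 151, 118, 9, 7, 4, 4, 4, 11, 4, 8, 61, 151, 149, 148, 146, 152, 153]
210 [np.int64(72), np.int64(72), np.int64(76), np.int64(75), np.int64(103), np.int64(117), np.int64(119), np.int64(115), np.int64(116), np.int64(109), np.int64(114), np.int64(114), np.int64(115), np.int64(80), np.int64(52), np.int64(50), np.int64(57), np.int64(70), np.int64(72)] [151, 148, 144, 132, 43, 7, 4, 6, 9, 7, 9, 4, 31, 103, 151, 148, 147, 145, 150]
214 [np.int64(72), np.int64(73), np.int64(73), np.int64(68), np.int64(86), np.int64(111), np.int64(116), np.int64(117), np.int64(120), np.int64(111), np.int64(108), np.int64(113), np.int64(119), np.int64(98), np.int64(75), np.int64(77), np.int64(73), np.int64(74), np.int64(78)] [148, 146, 147, 151, 90, 5, 4, 6, 6, 9, 9, 7, 14, 96, 152, 146, 150, 147, 142]
218 [np.int64(64), np.
[... 622 characters left out ...]
 151, 144, 151, 145, 82, 5, 4, 6, 13, 9, 11, 4, 40, 121, 156, 151, 148, 154]
232 [82, 84, 82, 78, 83, 102, 124, 126, 126, 123, 124, 115, 113, 117, 115, 116, 108, 103, 116, 137, 161, 162, 167, 160, 134, 117, 120, 101, 77, 79, 84, 77]
236 [74, 70, 71, 77, 97, 120, 116, 117, 114, 118, 121, 135, 157, 165, 174, 182, 185, 192, 186, 176, 143, 122, 120, 121, 121, 119, 125, 113, 80, 80, 79, 77]
240 [78, 82, 78, 75, 89, 112, 119, 117, 112, 116, 117, 115, 116, 115, 114, 114, 112, 116, 120, 129, 123, 123, 121, 124, 122, 119, 121, 118, 88, 83, 82, 85]
244 [75, 79, 83, 75, 76, 96, 118, 119, 117, 117, 115, 116, 113, 115, 115, 111, 116, 111, 117, 117, 124, 121, 120, 118, 121, 124, 123, 123, 109, 81, 80, 83]
```

```bash
python3 - <<'E'
from h import *
C={}
for n,f,box in (("top","pics/top0.png",(375,240,430,300)),("scene","pics/scene0.png",(228,235,290,300))):
    im=cv2.imread(f);x0,y0,x1,y1=box
    g=cv2.resize(im[y0:y1,x0:x1],None,fx=8,fy=8,interpolation=cv2.INTER_CUBIC)
    hsv=cv2.cvtColor(g,cv2.COLOR_BGR2HSV)
    # bright timber top
    m=((g[...,2]>(185 if n=="top" else 185))).astype(np.uint8)*255
    m=cv2.morphologyEx(m,cv2.MORPH_OPEN,np.ones((5,5)));cv2.imwrite(f"pics/m_{n}.png",np.hstack([g,cv2.cvtColor(m,cv2.COLOR_GRAY2BGR)]))
E
```

```text
(no output)
```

View pics/m_top.png

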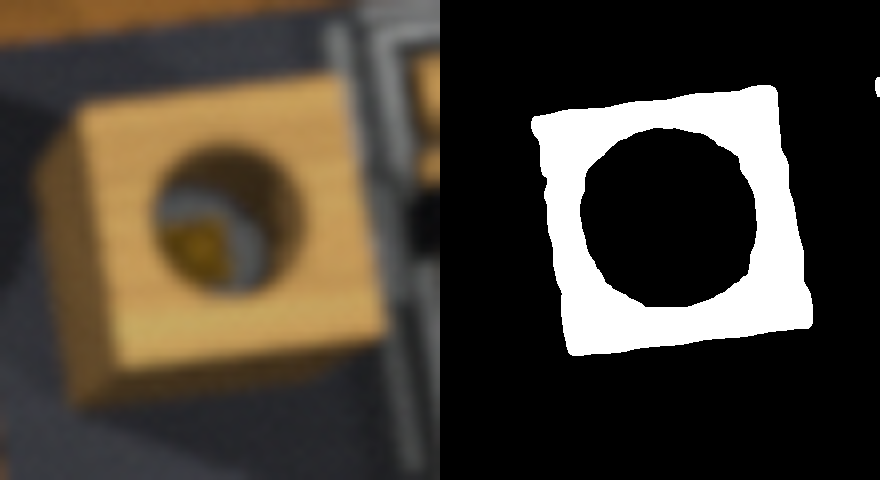

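View pics/m_scene.png

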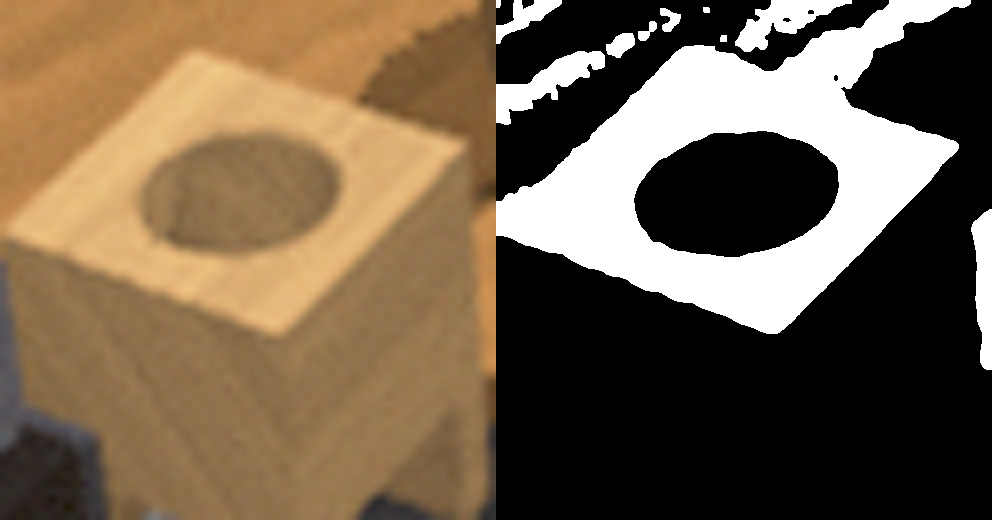

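Both masks show the bore cleanly: top ellipse centre near (228,217), scene near (241,194), in 8x crop pixels.

```bash
python3 - <<'E'
from h import *
P={}
for n,f,box in (("top","pics/top0.png",(375,240,430,300)),("scene","pics/scene0.png",(228,235,290,300))):
    im=cv2.imread(f);x0,y0,x1,y1=box
    g=cv2.resize(im[y0:y1,x0:x1],None,fx=8,fy=8,interpolation=cv2.INTER_CUBIC)
    for th in (165,175,185):
        m=(g[...,2]>th).astype(np.uint8)*255
        cs,h=cv2.findContours(m,cv2.RETR_CCOMP,cv2.CHAIN_APPROX_NONE)
        hol=[c for c,hh in zip(cs,h[0]) if hh[3]>=0 and cv2.contourArea(c)>5000]
        for c in hol:
            e=cv2.fitEllipse(c);p=((e[0][0]+.5)/8-.5+x0,(e[0][1]+.5)/8-.5+y0)
            print(n,th,e,p,onz(n,p,.125));P[n]=p
print(tri(P["scene"],P["top"]))
# tip position/height residual check against robot: known-key position in scene vs TCP
E
```

```text
top 165 ((228.28179931640625, 218.7310028076172), (162.7631378173828, 169.2977294921875), 142.4423828125) (403.0977249145508, 266.90387535095215) [ 0.494 -0.203  0.125]
top 175 ((228.38873291015625, 218.28370666503906), (168.19143676757812, 175.33924865722656), 143.9813232421875) (403.11109161376953, 266.8479633331299) [ 0.494 -0.203  0.125]
top 185 ((228.6857452392578, 217.5037078857422), (176.30931091308594, 184.36949157714844), 146.71324157714844) (403.1482181549072, 266.7504634857178) [ 0.495 -0.203  0.125]
scene 165 ((239.96287536621094, 193.87130737304688), (116.49674987792969, 199.941162109375), 82.08460235595703) (257.55785942077637, 258.79641342163086) [ 0.496 -0.204  0.125]
scene 175 ((239.98374938964844, 193.65216064453125), (120.15480041503906, 203.4945068359375), 81.80404663085938) (257.56046867370605, 258.7690200805664) [ 0.496 -0.204  0.125]
scene 185 ((240.01638793945312, 193.55149841308594), (123.46648406982422, 206.6875), 81.7408676147461) (257.56454849243164, 258.75643730163574) [ 0.496 -0.204  0.125]
(array([ 0.495, -0.203,  0.124]), np.float64(0.0005732411814564819))
```

Call:
play_rows([
  {"claw":0,"linear":[0.5,1.5,0],"turn":[-0.005,-0.002,0]},
  {"claw":0,"linear":[0.5,1.5,0],"turn":[-0.005,-0.002,0]},
  {"claw":0,"linear":[0.5,1.5,10],"turn":[-0.005,-0.002,0]},
  {"claw":0,"linear":[0.5,1.5,20],"turn":[-0.005,-0.002,0]},
  {"claw":0,"linear":[0.5,1.5,26],"turn":[-0.005,-0.002,0]},
  {"claw":0,"linear":[0.5,1.5,30],"turn":[-0.005,-0.002,0]},
  {"claw":0,"linear":[0.5,1.5,34],"turn":[-0.005,-0.002,0]},
  {"claw":0,"linear":[0.5,1.5,36],"turn":[-0.005,-0.002,0]},
])

```text
time_s: 7.15
ee_pos: [0.4956, -0.2037, 0.2368]
eef_rot: [3.141, 0.001, 1.794]
force: [-0.0, -1.1, -2.8]
grip_width: 0.0199
```

```bash
python3 - <<'E'
from h import *
o=get_obs();print(o["time_s"],o["ee_pos"],o["force"],o["moment"]);go(.4955,-.2037,.168,0.225)
snap("scene","b2",(215,130,315,300),4)
E
```

```text
7.15 [ 0.496 -0.204  0.237] [-0.034 -1.056 -2.812] [-0.048  0.089  0.019]
linear [ 0.097 -0.178 68.798] turn [ 0.001  0.001 -0.001]
```

View pics/b2.png

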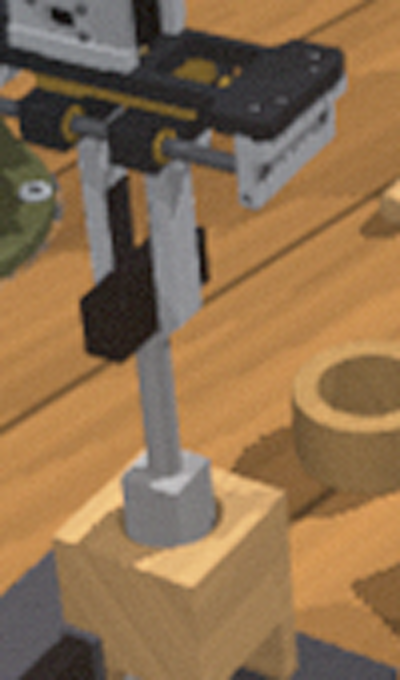

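The socket at (165,500) is in the bore without contact force, so I continue down.

Call:
play_rows([
  {"claw":0,"linear":[0,0,12],"turn":[0,0,0]},
  {"claw":0,"linear":[0,0,25],"turn":[0,0,0]},
  {"claw":0,"linear":[0,0,35],"turn":[0,0,0]},
  {"claw":0,"linear":[0,0,42],"turn":[0,0,0]},
  {"claw":0,"linear":[0,0,46],"turn":[0,0,0]},
  {"claw":0,"linear":[0,0,50],"turn":[0,0,0]},
])

```text
time_s: 7.95
ee_pos: [0.4957, -0.2037, 0.1866]
eef_rot: [3.141, 0.001, 1.794]
force: [-0.3, -0.1, -2.5]
grip_width: 0.0196
```

Call:
play_rows([
  {"claw":0,"linear":[0,0,4],"turn":[0,0,0]},
  {"claw":0,"linear":[0,0,8],"turn":[0,0,0]},
  {"claw":0,"linear":[0,0,12],"turn":[0,0,0]},
  {"claw":0,"linear":[0,0,15],"turn":[0,0,0]},
  {"claw":0,"linear":[0,0,16.5],"turn":[0,0,0]},
  {"claw":0,"linear":[0,0,16.5],"turn":[0,0,0]},
])

```text
time_s: 8.7
ee_pos: [0.4956, -0.2038, 0.1698]
eef_rot: [3.141, 0.0, 1.794]
force: [-0.7, 1.1, -3.1]
grip_width: 0.0197
```

Call:
play_rows([
  {"claw":0,"linear":[0,0,0],"turn":[0,0,-0.15]},
  {"claw":0,"linear":[0,0,0],"turn":[0,0,-0.3]},
  {"claw":0,"linear":[0,0,0],"turn":[0,0,-0.45]},
  {"claw":0,"linear":[0,0,0],"turn":[0,0,-0.6]},
  {"claw":0,"linear":[0,0,0],"turn":[0,0,-0.75]},
  {"claw":0,"linear":[0,0,0],"turn":[0,0,-0.9]},
  {"claw":0,"linear":[0,0,0],"turn":[0,0,-1.05]},
  {"claw":0,"linear":[0,0,0],"turn":[0,0,-1.15]},
])

```text
time_s: 9.7
ee_pos: [0.4952, -0.2032, 0.1696]
eef_rot: [3.141, -0.001, 2.948]
force: [-3.6, 2.9, -1.9]
grip_width: 0.0198
```

```bash
python3 - <<'E'
from h import *
o=get_obs();print(o["time_s"],o["ee_pos"],o["force"],o["moment"],o["qpos"], o["eef_rot"][2]-np.pi/2-.176);go(.4955,-.2037,.17,1.6)
E
```

```text
9.7 [ 0.495 -0.203  0.17 ] [-3.588  2.874 -1.923] [ 1.006  0.917 -0.123] [-0.458  0.3    1.607  0.001  1.236 -1.836] 1.2014584483333481
linear [-0.413 -0.388 -0.424] turn [ 0.001 -0.001 -0.223]
```

Call:
play_rows([
  {"claw":0,"linear":[0,0,0],"turn":[0,0,-0.06]},
  {"claw":0,"linear":[0,0,0],"turn":[0,0,-0.12]},
  {"claw":0,"linear":[0,0,0],"turn":[0,0,-0.18]},
  {"claw":0,"linear":[0,0,0],"turn":[0,0,-0.24]},
  {"claw":0,"linear":[0,0,0],"turn":[0,0,-0.24]},
])

```text
time_s: 10.32
ee_pos: [0.495, -0.2031, 0.1696]
eef_rot: [3.14, -0.001, -3.095]
force: [-3.4, 1.6, -1.9]
grip_width: 0.0194
```

```bash
python3 - <<'E'
from h import *
o=get_obs();print(o["time_s"],o["ee_pos"],o["force"],o["moment"],o["qpos"], o["eef_rot"][2]-np.pi/2-.176)
E
```

```text
10.325 [ 0.495 -0.203  0.17 ] [-3.39   1.606 -1.909] [ 0.582  0.704 -0.042] [-0.458  0.3    1.607  0.001  1.237 -2.076] -4.8420798619501735
```

Call:
play_rows([
  {"claw":0,"linear":[0,0,0],"turn":[0,0,-0.02]},
  {"claw":0,"linear":[0,0,0],"turn":[0,0,-0.04]},
  {"claw":0,"linear":[0,0,0],"turn":[0,0,-0.05]},
  {"claw":0,"linear":[0,0,0],"turn":[0,0,-0.05]},
])

```text
time_s: 10.82
ee_pos: [0.495, -0.203, 0.1696]
eef_rot: [3.14, -0.001, -3.045]
force: [-2.5, 1.5, -0.6]
grip_width: 0.0193
```

```bash
python3 - <<'E'
from h import *
o=get_obs();print(o["time_s"],o["ee_pos"],o["force"],o["moment"], o["eef_rot"][2]+1.5*np.pi-.176)
snap("scene","u1",(140,180,360,390),3)
E
```

```text
10.825 [ 0.495 -0.203  0.17 ] [-2.535  1.507 -0.633] [ 0.53   0.677 -0.03 ] 1.491080799801131
```

View pics/u1.png

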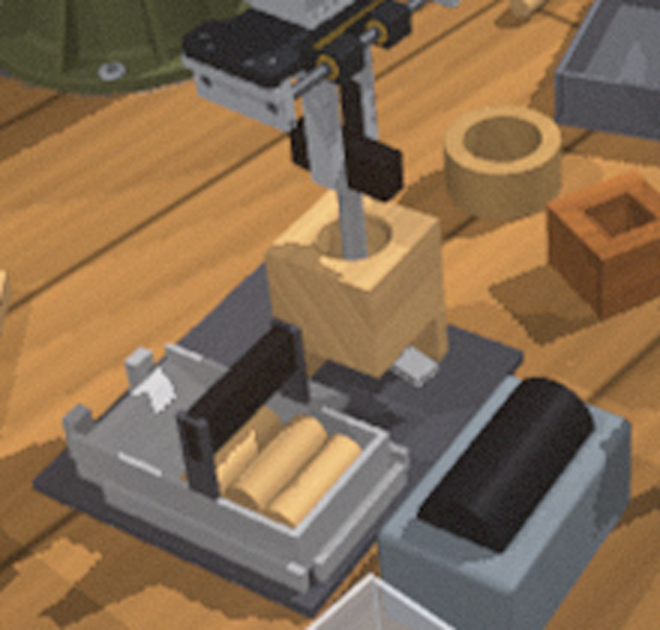

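The keeper arm now shows at (415,365), swung toward the trimmer side and clear of the ear. I'll release the key, leaving it on the nut, and rise.

Call:
play_rows([
  {"claw":0.3,"linear":[0,0,0],"turn":[0,0,0]},
  {"claw":0.6,"linear":[0,0,0],"turn":[0,0,0]},
  {"claw":1,"linear":[0,0,0],"turn":[0,0,0]},
  {"claw":1,"linear":[0,0,0],"turn":[0,0,0]},
  {"claw":1,"linear":[0,0,-15],"turn":[0,0,0]},
  {"claw":1,"linear":[0,0,-50],"turn":[0,0,0]},
  {"claw":1,"linear":[0,0,-90],"turn":[0,0,0]},
  {"claw":1,"linear":[0,0,-90],"turn":[0,0,0]},
])

```text
time_s: 11.88
ee_pos: [0.496, -0.2036, 0.2635]
eef_rot: [-3.14, 0.004, -3.045]
force: [0.0, 0.1, -1.4]
grip_width: 0.0927
```

```bash
python3 - <<'E'
from h import *
o=get_obs();print(o["time_s"],o["ee_pos"])
go(.45,-.33,.26,.176)
snap("scene","u2",(140,100,360,390),2)
E
```

```text
11.875 [ 0.496 -0.204  0.263]
linear [  57.931 -121.348    3.436] turn [0.002 0.004 1.491]
```

View pics/u2.png

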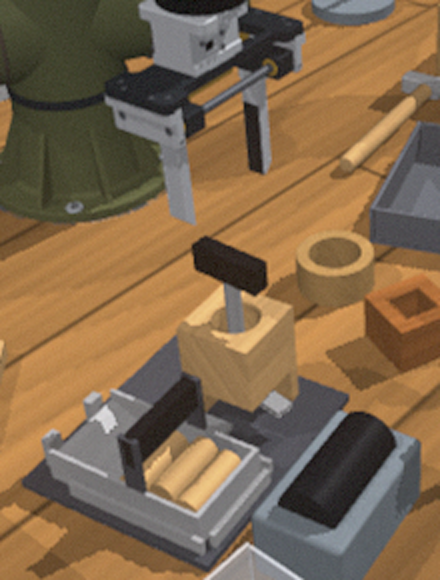

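```bash
python3 - <<'E'
from h import *
s=cv2.imread("pics/scene0.png");t=cv2.imread("pics/top0.png")
crop(s,"h1",(190,280,250,360),9);crop(t,"h2",(420,250,475,280),14)
for n in("top","scene"):print(n,ray(n,(320,240)))
E
```

```text
top (array([ 0.294, -0.006,  1.263]), array([ 0.219,  0.007, -0.976]))
scene (array([ 1.155, -0.795,  0.833]), array([-0.515,  0.607, -0.605]))
```

View pics/h1.png

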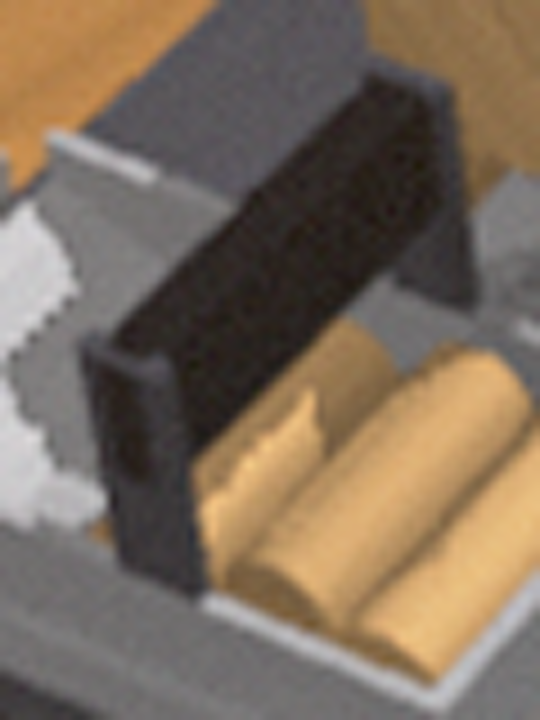

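View pics/h2.png

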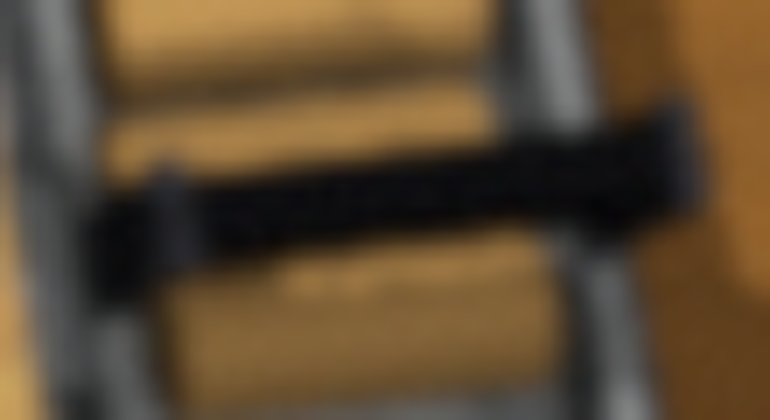

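The handle's end posts show clearly in both crops: scene (128,355) and (405,85), top (690,155) and (175,212). Three dowels are visible.

```bash
python3 - <<'E'
from h import *
f=lambda p,k,x0,y0:((p[0]+.5)/k-.5+x0,(p[1]+.5)/k-.5+y0)
a=tri(f((128,355),9,190,280),f((690,155),14,420,250));b=tri(f((405,85),9,190,280),f((175,212),14,420,250))
print(a,b,(a[0]+b[0])/2,np.linalg.norm(a[0]-b[0]));d=b[0]-a[0];print(np.arctan2(d[1],d[0])-np.pi/2)
# pan extents: rear wall top outer corners & dowels' check
E
```

```text
(array([ 0.523, -0.367,  0.108]), np.float64(0.0026339844110126404)) (array([ 0.507, -0.278,  0.106]), np.float64(0.00032756573481166793)) [ 0.515 -0.322  0.107] 0.09049561026973611
0.1725079617841241
```

```bash
python3 - <<'E'
from h import *
go(.515,-.322,.25,.174)
E
```

```text
linear [  -8.121 -119.978   11.158] turn [0.001 0.001 1.493]
```

Call:
play_rows([
  {"claw":1,"linear":[0,-15,0],"turn":[0,0,0.18]},
  {"claw":1,"linear":[0,-30,0],"turn":[0,0,0.36]},
  {"claw":1,"linear":[0,-45,0],"turn":[0,0,0.54]},
  {"claw":1,"linear":[-2,-60,0],"turn":[0,0,0.72]},
  {"claw":1,"linear":[-4,-75,0],"turn":[0,0,0.9]},
  {"claw":1,"linear":[-6,-90,0],"turn":[0,0,1.08]},
  {"claw":1,"linear":[-8,-105,5],"turn":[0,0,1.26]},
  {"claw":1,"linear":[-8,-120,11],"turn":[0,0,1.44]},
])

```text
time_s: 12.92
ee_pos: [0.5148, -0.3223, 0.249]
eef_rot: [-3.142, -0.001, 1.792]
force: [-0.7, 0.0, -0.7]
grip_width: 0.094
```

```bash
python3 - <<'E'
from h import *
go(.515,-.322,.075,.174)
E
```

```text
linear [ -0.005   0.318 173.96 ] turn [-0.    -0.001  0.047]
```

Call:
play_rows([
  {"claw":1,"linear":[0,0,10],"turn":[0,0,0.047]},
  {"claw":1,"linear":[0,0,40],"turn":[0,0,0.047]},
  {"claw":1,"linear":[0,0,80],"turn":[0,0,0.047]},
  {"claw":1,"linear":[0,0,115],"turn":[0,0,0.047]},
  {"claw":1,"linear":[0,0,145],"turn":[0,0,0.047]},
  {"claw":1,"linear":[0,0,163],"turn":[0,0,0.047]},
  {"claw":1,"linear":[0,0,174],"turn":[0,0,0.047]},
  {"claw":1,"linear":[0,0,174],"turn":[0,0,0.047]},
])

```text
time_s: 13.92
ee_pos: [0.5147, -0.322, 0.0748]
eef_rot: [-3.141, -0.002, 1.745]
force: [0.0, -0.0, 0.2]
grip_width: 0.0939
```

```bash
python3 - <<'E'
from h import *
o=get_obs();print(o["ee_pos"],o["force"])
snap("scene","p1",(140,150,360,390),3)
E
```

```text
[ 0.515 -0.322  0.075] [ 0.032 -0.03   0.177]
```

View pics/p1.png

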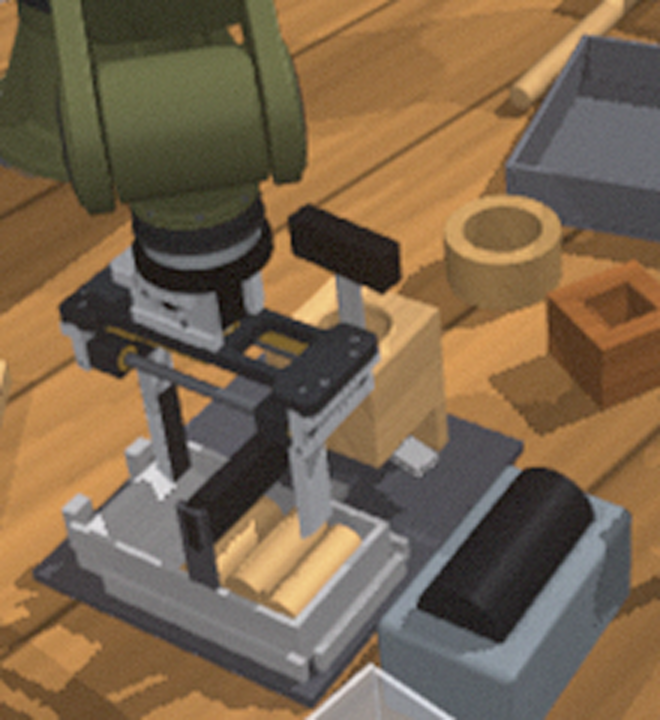

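The open fingers straddle the handle at (235,480), and the key clears the gripper body. I'll close and lift slowly.

Call:
play_rows([
  {"claw":0.5,"linear":[0,0,0],"turn":[0,0,0]},
  {"claw":0.2,"linear":[0,0,0],"turn":[0,0,0]},
  {"claw":0.05,"linear":[0,0,0],"turn":[0,0,0]},
  {"claw":0,"linear":[0,0,0],"turn":[0,0,0]},
  {"claw":0,"linear":[0,0,0],"turn":[0,0,0]},
  {"claw":0,"linear":[0,0,0],"turn":[0,0,0]},
  {"claw":0,"linear":[0,0,0],"turn":[0,0,0]},
  {"claw":0,"linear":[0,0,0],"turn":[0,0,0]},
], force=60)

```text
time_s: 14.98
ee_pos: [0.5149, -0.3222, 0.0755]
eef_rot: [3.141, -0.001, 1.745]
force: [-0.3, 0.5, 0.3]
grip_width: 0.0176
```

Call:
play_rows([
  {"claw":0,"linear":[0,0,-3],"turn":[0,0,0]},
  {"claw":0,"linear":[0,0,-8],"turn":[0,0,0]},
  {"claw":0,"linear":[0,0,-15],"turn":[0,0,0]},
  {"claw":0,"linear":[0,0,-25],"turn":[0,0,0]},
  {"claw":0,"linear":[0,0,-35],"turn":[0,0,0]},
  {"claw":0,"linear":[0,0,-45],"turn":[0,0,0]},
  {"claw":0,"linear":[0,0,-50],"turn":[0,0,0]},
  {"claw":0,"linear":[0,0,-50],"turn":[0,0,0]},
])

```text
time_s: 15.98
ee_pos: [0.515, -0.3223, 0.1259]
eef_rot: [3.141, -0.001, 1.745]
force: [-0.8, -0.9, -5.2]
grip_width: 0.0137
```

```bash
python3 - <<'E'
from h import *
o=get_obs();print(o["time_s"],o["ee_pos"],o["force"],o["moment"])
snap("scene","p2",(140,150,360,390),3)
E
```

```text
15.975 [ 0.515 -0.322  0.126] [-0.761 -0.862 -5.242] [-0.095  0.055 -0.021]
```

View pics/p2.png

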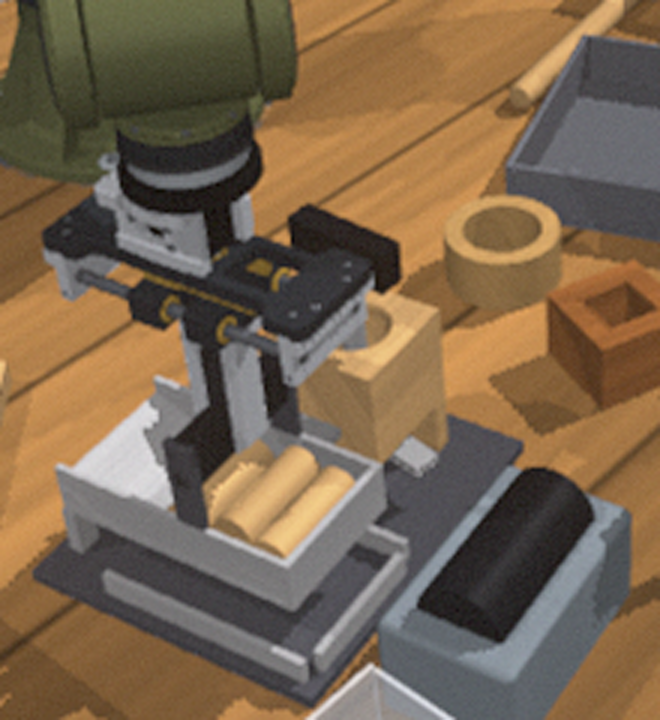

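The pan hangs level with 5.2 N of weight, about 0.18 kg of dowels. I'll take it around the front of the tower.

```bash
python3 - <<'E'
from h import *
for p in [(.37,-.345,.19),(.355,-.2,.19),(.36,0,.19),(.43,.22,.21)]: go(*p,.38)
E
```

```text
linear [   2.717 -146.586  -64.638] turn [ 0.    -0.001 -0.206]
linear [ 148.123 -136.243  -64.468] turn [ 0.    -0.001 -0.206]
linear [344.234 -96.675 -64.233] turn [ 0.    -0.001 -0.206]
linear [548.806  10.379 -83.973] turn [ 0.    -0.001 -0.206]
```

Call:
play_rows([
  {"claw":0,"linear":[0,0,-15],"turn":[0,0,0]},
  {"claw":0,"linear":[0,-10,-35],"turn":[0,0,0]},
  {"claw":0,"linear":[0,-30,-55],"turn":[0,0,0]},
  {"claw":0,"linear":[0,-55,-65],"turn":[0,0,0]},
  {"claw":0,"linear":[0,-85,-65],"turn":[0,0,0]},
  {"claw":0,"linear":[0,-110,-65],"turn":[0,0,0]},
  {"claw":0,"linear":[0,-130,-65],"turn":[0,0,0]},
  {"claw":0,"linear":[0,-145,-65],"turn":[0,0,0]},
])

```text
time_s: 17.02
ee_pos: [0.3711, -0.3477, 0.1911]
eef_rot: [3.141, -0.0, 1.745]
force: [0.1, 0.9, -4.8]
grip_width: 0.0134
```

Call:
play_rows([
  {"claw":0,"linear":[15,0,0],"turn":[0,0,0]},
  {"claw":0,"linear":[40,0,0],"turn":[0,0,-0.03]},
  {"claw":0,"linear":[70,3,0],"turn":[0,0,-0.06]},
  {"claw":0,"linear":[105,6,0],"turn":[0,0,-0.09]},
  {"claw":0,"linear":[140,9,0],"turn":[0,0,-0.12]},
  {"claw":0,"linear":[175,15,0],"turn":[0,0,-0.15]},
  {"claw":0,"linear":[210,22,0],"turn":[0,0,-0.18]},
  {"claw":0,"linear":[245,30,0],"turn":[0,0,-0.2]},
])

```text
time_s: 18.02
ee_pos: [0.3582, -0.0994, 0.1915]
eef_rot: [3.14, 0.0, 1.946]
force: [-0.1, 0.5, -5.0]
grip_width: 0.0138
```

```bash
python3 - <<'E'
from h import *
o=get_obs();print(o["time_s"],o["ee_pos"],o["force"],o["grip_width"])
for p in [(.36,0,.19),(.43,.20,.25)]: go(*p,.38)
snap("top","t1");snap("scene","t1s")
E
```

```text
18.025 [ 0.358 -0.099  0.191] [-0.073  0.456 -4.983] 0.013763098757516126
linear [91.824 38.122  1.535] turn [ 0.002  0.    -0.005]
linear [252.275 176.608 -58.275] turn [ 0.002  0.    -0.005]
```

View pics/t1.png

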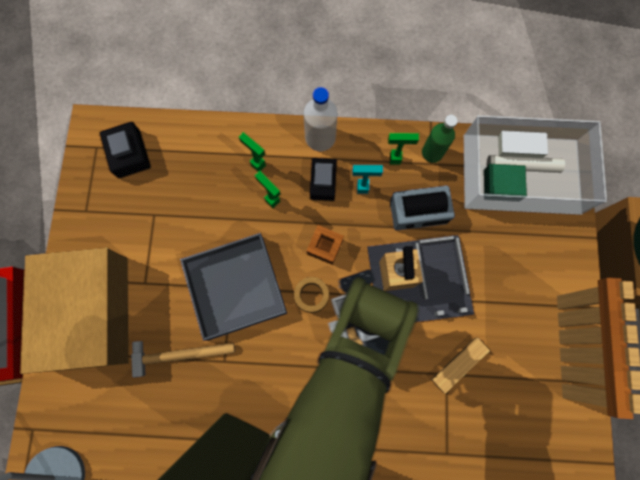

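View pics/t1s.png

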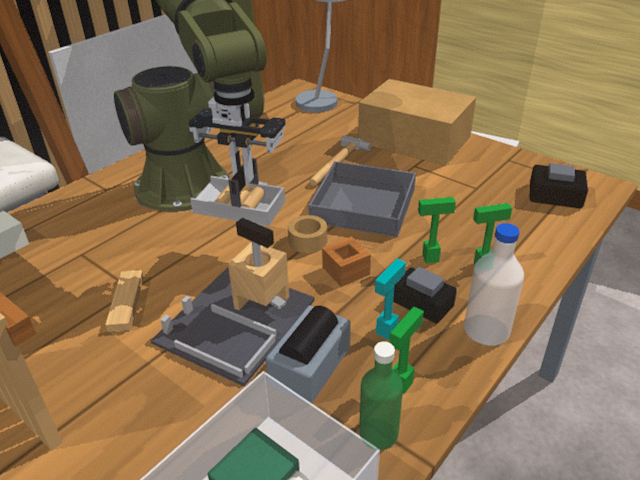

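The tray has been knocked: its corners in the top view are now (182,262), (262,236), (286,314), (206,338). I'll re-measure it.

```bash
python3 - <<'E'
from h import *
c=np.array([onz("top",p,.05) for p in [(182,262),(262,236),(286,314),(206,338)]]);print(c,c.mean(0))
print([np.linalg.norm(c[i]-c[i-1]) for i in range(4)],[np.arctan2(*(c[i]-c[i-1])[[1,0]]) for i in range(4)])
im=cv2.imread("pics/t1s_raw.png")
s=np.array([onz("scene",p,.05) for p in [(329,163),(415,179),(400,233-18),(308,205-18)]]);print(s,s.mean(0))
E
```

```text
[[0.489 0.357 0.05 ]
 [0.569 0.155 0.05 ]
 [0.37  0.078 0.05 ]
 [0.3   0.274 0.05 ]] [0.432 0.216 0.05 ]
[np.float64(0.20635235062863902), np.float64(0.2173883753179926), np.float64(0.21337170825660007), np.float64(0.20846782827793456)] [np.float64(0.4134067756393014), np.float64(-1.1908659182706653), np.float64(-2.7716716125498375), np.float64(1.9165455764604953)]
[[0.293 0.264 0.05 ]
 [0.515 0.335 0.05 ]
 [0.573 0.178 0.05 ]
 [0.326 0.139 0.05 ]] [0.427 0.229 0.05 ]
```

```bash
python3 - <<'E'
from h import *
go(.469,.231,.18,.38)
E
```

```text
linear [265.309 224.348  11.952] turn [ 0.002 -0.    -0.003]
```

Call:
play_rows([
  {"claw":0,"linear":[25,10,0],"turn":[0,0,0]},
  {"claw":0,"linear":[60,35,0],"turn":[0,0,0]},
  {"claw":0,"linear":[95,65,0],"turn":[0,0,0]},
  {"claw":0,"linear":[130,95,0],"turn":[0,0,0]},
  {"claw":0,"linear":[165,128,0],"turn":[0,0,0]},
  {"claw":0,"linear":[200,162,0],"turn":[0,0,0]},
  {"claw":0,"linear":[230,190,3],"turn":[0,0,0]},
  {"claw":0,"linear":[250,210,7],"turn":[0,0,0]},
])

```text
time_s: 19.12
ee_pos: [0.4614, 0.2134, 0.1848]
eef_rot: [3.14, -0.001, 1.95]
force: [0.4, -0.2, -5.9]
grip_width: 0.014
```

Call:
play_rows([
  {"claw":0,"linear":[10,10,5],"turn":[0,0,0]},
  {"claw":0,"linear":[15,14,5],"turn":[0,0,0]},
  {"claw":0,"linear":[15,14,5],"turn":[0,0,0]},
])

```text
time_s: 19.5
ee_pos: [0.4688, 0.2322, 0.1799]
eef_rot: [3.14, -0.0, 1.949]
force: [-0.7, -0.5, -4.7]
grip_width: 0.0133
```

```bash
python3 - <<'E'
from h import *
o=get_obs();print(o["time_s"],o["ee_pos"],o["force"],o["grip_width"],o["qpos"])
go(.469,.231,.18,.38)
snap("top","t2");snap("scene","t2s",(200,40,460,260),3)
E
```

```text
19.5 [0.469 0.232 0.18 ] [-0.651 -0.496 -4.656] 0.013340559065004292 [0.39  0.262 1.631 0.    1.247 0.011]
linear [-1.167 -0.247 -0.069] turn [ 0.002 -0.    -0.001]
```

View pics/t2s.png

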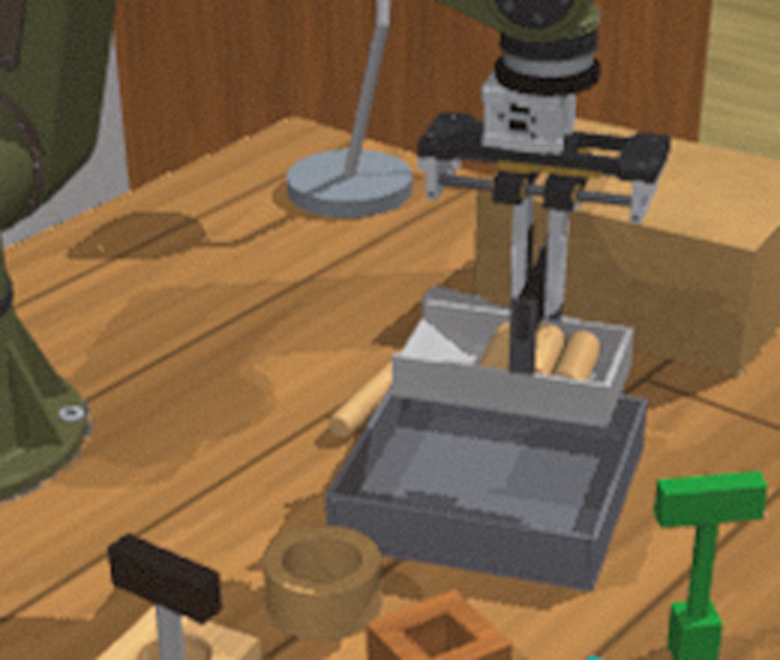

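View pics/t2.png

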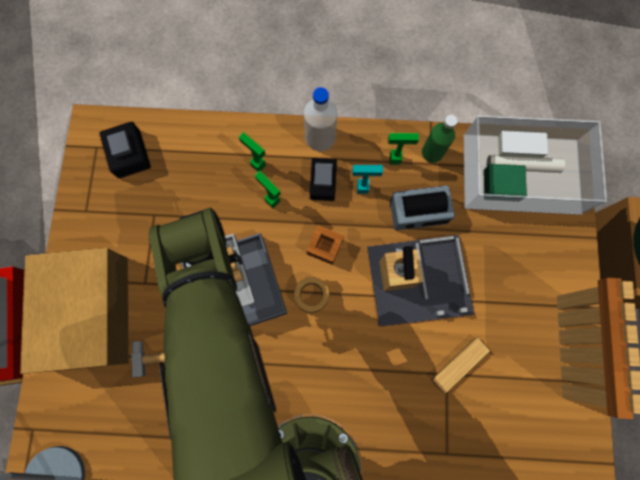

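```bash
python3 - <<'E'
from h import *
f=lambda p,k,x0,y0:((p[0]+.5)/k-.5+x0,(p[1]+.5)/k-.5+y0)
c=[onz("scene",f(p,3,200,40),.05) for p in [(328,497),(592,540),(643,400)]];print(c,(c[0]+c[2])/2)
E
```

```text
[array([0.381, 0.078, 0.05 ]), array([0.578, 0.158, 0.05 ]), array([0.497, 0.359, 0.05 ])] [0.439 0.219 0.05 ]
```

The tray centre from the scene view, (0.439, 0.219), agrees with the top view. The pan is over it with its mouth toward the robot, so I'll tip it now.

Call:
play_rows([
  {"claw":0,"linear":[0,1,0],"turn":[-0.08,0,0]},
  {"claw":0,"linear":[0,3,0],"turn":[-0.17,0,0]},
  {"claw":0,"linear":[0,4,0],"turn":[-0.26,0,0]},
  {"claw":0,"linear":[0,6,-1],"turn":[-0.36,0,0]},
  {"claw":0,"linear":[0,7,-2],"turn":[-0.46,0,0]},
  {"claw":0,"linear":[0,9,-3],"turn":[-0.56,0,0]},
  {"claw":0,"linear":[0,10,-4],"turn":[-0.66,0,0]},
  {"claw":0,"linear":[0,11,-5],"turn":[-0.76,0,0]},
])

```text
time_s: 20.6
ee_pos: [0.4789, 0.2352, 0.1858]
eef_rot: [2.376, -0.0, 1.948]
force: [0.5, -0.4, -3.1]
grip_width: 0.0136
```

```bash
python3 - <<'E'
from h import *
o=get_obs();print(o["time_s"],o["ee_pos"],o["force"],o["grip_width"],o["qpos"])
snap("scene","t3s",(200,40,460,260),3)
E
```

```text
20.6 [0.479 0.235 0.186] [ 0.46  -0.41  -3.122] 0.013649927686349156 [ 0.393 -0.044  2.152 -0.042  0.268  0.052]
```

View pics/t3s.png

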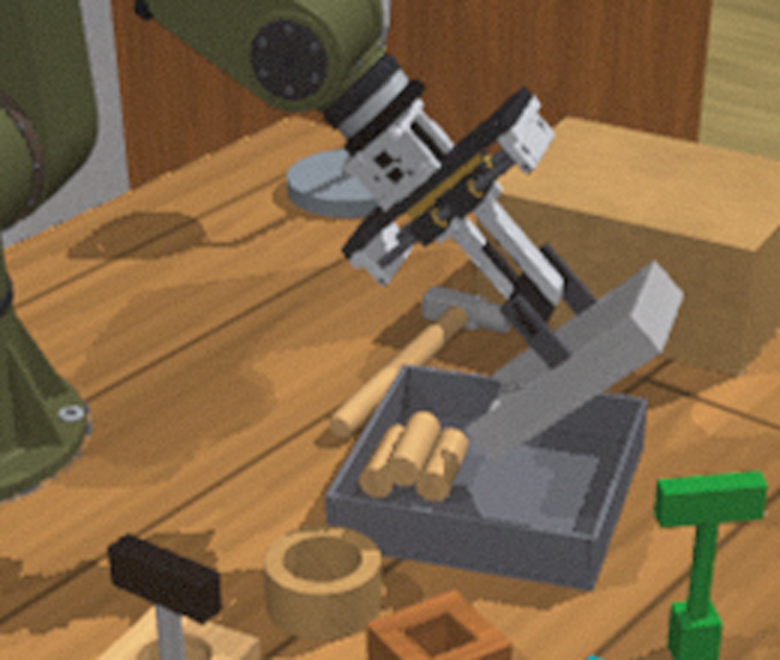

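Three dowels lie in the tray at (380-465,455). I'll hold a moment, return to level and weigh the pan.

Call:
play_rows([
  {"claw":0,"linear":[0,0,0],"turn":[0,0,0]},
  {"claw":0,"linear":[0,0,0],"turn":[0,0,0]},
  {"claw":0,"linear":[0,0,0],"turn":[0,0,0]},
  {"claw":0,"linear":[0,0,0],"turn":[0,0,0]},
])

```text
time_s: 21.15
ee_pos: [0.478, 0.2349, 0.1845]
eef_rot: [2.374, -0.0, 1.948]
force: [0.8, 0.3, -3.9]
grip_width: 0.0135
```

```bash
python3 - <<'E'
from h import *
o=get_obs();print(o["force"],o["moment"])
go(.465,.229,.195,.38)
snap("scene","t4s",(290,100,440,240),5)
E
```

```text
[ 0.784  0.279 -3.879] [-0.381  0.784 -0.013]
linear [ -0.704  -2.97  -17.467] turn [ 0.767  0.001 -0.002]
```

View pics/t4s.png

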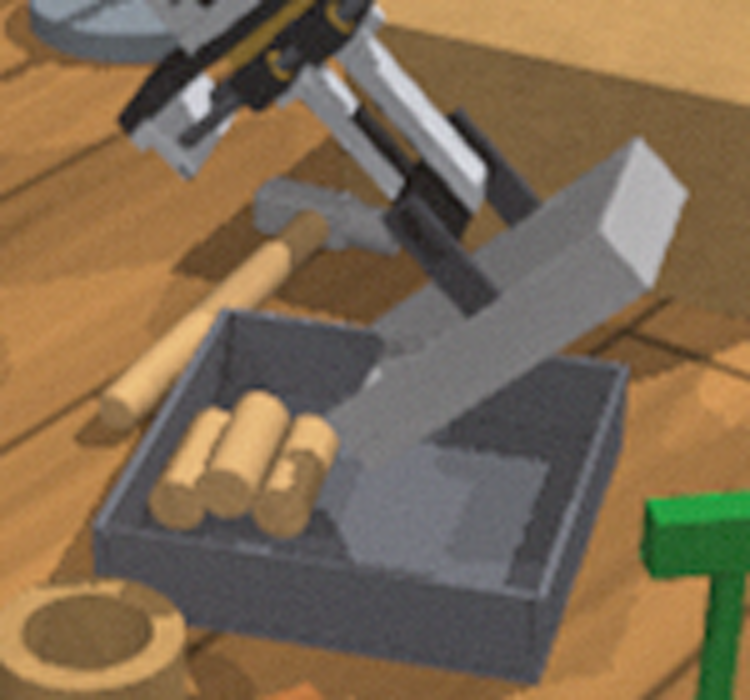

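Call:
play_rows([
  {"claw":0,"linear":[0,0,-3],"turn":[0.1,0,0]},
  {"claw":0,"linear":[0,-1,-6],"turn":[0.2,0,0]},
  {"claw":0,"linear":[0,-1,-9],"turn":[0.3,0,0]},
  {"claw":0,"linear":[0,-2,-12],"turn":[0.42,0,0]},
  {"claw":0,"linear":[-1,-2,-14],"turn":[0.54,0,0]},
  {"claw":0,"linear":[-1,-3,-16],"turn":[0.65,0,0]},
  {"claw":0,"linear":[-1,-3,-17],"turn":[0.73,0,0]},
  {"claw":0,"linear":[-1,-3,-17],"turn":[0.767,0,0]},
])

```text
time_s: 22.2
ee_pos: [0.4659, 0.2291, 0.1945]
eef_rot: [-3.141, -0.0, 1.948]
force: [-0.4, 0.3, -2.6]
grip_width: 0.0136
```

Call:
play_rows([
  {"claw":0,"linear":[0,0,0],"turn":[0,0,0]},
  {"claw":0,"linear":[0,0,0],"turn":[0,0,0]},
  {"claw":0,"linear":[0,0,0],"turn":[0,0,0]},
  {"claw":0,"linear":[0,0,0],"turn":[0,0,0]},
  {"claw":0,"linear":[0,0,0],"turn":[0,0,0]},
  {"claw":0,"linear":[0,0,0],"turn":[0,0,0]},
  {"claw":0,"linear":[0,0,0],"turn":[0,0,0]},
  {"claw":0,"linear":[0,0,0],"turn":[0,0,0]},
])

```text
time_s: 23.2
ee_pos: [0.4659, 0.2291, 0.1945]
eef_rot: [-3.141, -0.0, 1.948]
force: [0.5, -0.3, -2.9]
grip_width: 0.0135
```

```bash
python3 - <<'E'
from h import *
F=[]
for i in range(12):
    im=vision.camera("scene");o=get_obs();F.append(o["force"])
F=np.array(F);print(o["time_s"],F.mean(0),F.std(0),o["ee_pos"],o["eef_rot"],o["grip_width"],o["moment"])
crop(im,"t5s",(290,80,440,240),5)
E
```

```text
23.8 [-0.102 -0.141 -3.626] [0.429 0.402 0.569] [0.466 0.229 0.194] [-3.141 -0.     1.948] 0.013773521711237661 [-0.109  0.056 -0.01 ]
```

View pics/t5s.png

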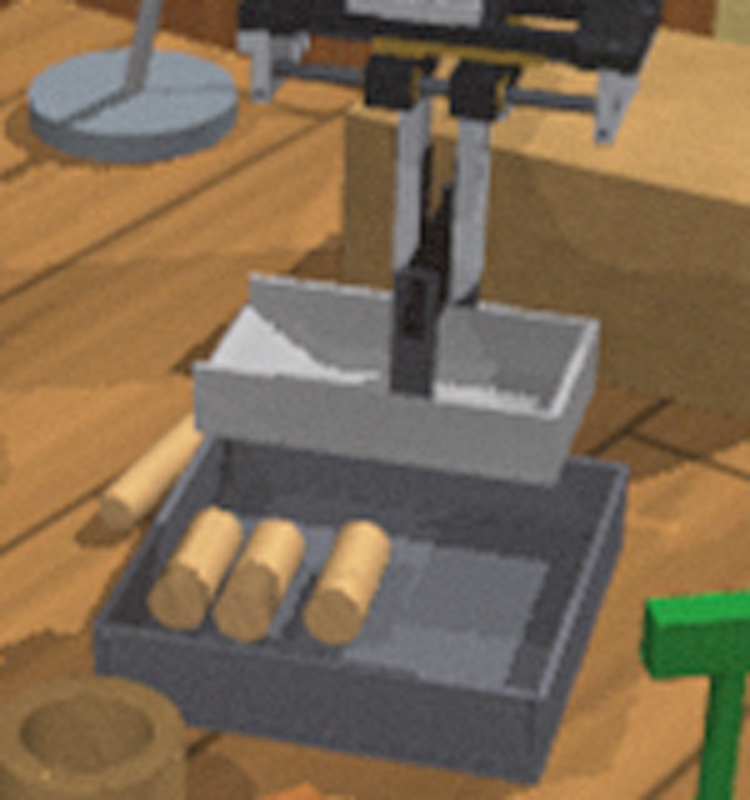

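The pan is visibly empty and level, with three dowels in the tray at (195,570), (260,580) and (348,585). The mean weight of 3.6 N fits the empty pan. Now for the shake.

Call:
play_rows([
  {"claw":0,"linear":[0,22,0],"turn":[0,0,0]},
  {"claw":0,"linear":[0,-22,0],"turn":[0,0,0]},
  {"claw":0,"linear":[0,22,0],"turn":[0,0,0]},
  {"claw":0,"linear":[0,-22,0],"turn":[0,0,0]},
  {"claw":0,"linear":[0,22,0],"turn":[0,0,0]},
  {"claw":0,"linear":[0,-22,0],"turn":[0,0,0]},
  {"claw":0,"linear":[0,22,0],"turn":[0,0,0]},
  {"claw":0,"linear":[0,-22,0],"turn":[0,0,0]},
])

```text
time_s: 24.8
ee_pos: [0.4479, 0.2217, 0.191]
eef_rot: [-3.136, -0.0, 1.948]
force: [-1.7, -0.3, -3.5]
grip_width: 0.0136
```

Call:
play_rows([
  {"claw":0,"linear":[0,25,0],"turn":[0,0,0]},
  {"claw":0,"linear":[0,25,0],"turn":[0,0,0]},
  {"claw":0,"linear":[0,-25,0],"turn":[0,0,0]},
  {"claw":0,"linear":[0,-25,0],"turn":[0,0,0]},
  {"claw":0,"linear":[0,25,0],"turn":[0,0,0]},
  {"claw":0,"linear":[0,25,0],"turn":[0,0,0]},
  {"claw":0,"linear":[0,0,0],"turn":[0,0,0]},
  {"claw":0,"linear":[0,0,0],"turn":[0,0,0]},
])

```text
time_s: 25.8
ee_pos: [0.4471, 0.2214, 0.1914]
eef_rot: [-3.136, -0.0, 1.948]
force: [0.7, 0.1, -3.0]
grip_width: 0.0135
```

```bash
python3 - <<'E'
from h import *
F=[]
for i in range(8):
    im=vision.camera("scene");o=get_obs();F.append(o["force"])
F=np.array(F);print(o["time_s"],F.mean(0),o["ee_pos"],o["eef_rot"],o["grip_width"])
crop(im,"t6s",(290,80,440,240),5)
E
```

```text
26.2 [-0.181 -0.004 -3.514] [0.448 0.222 0.191] [-3.136 -0.     1.948] 0.013364178419074437
```

View pics/t6s.png

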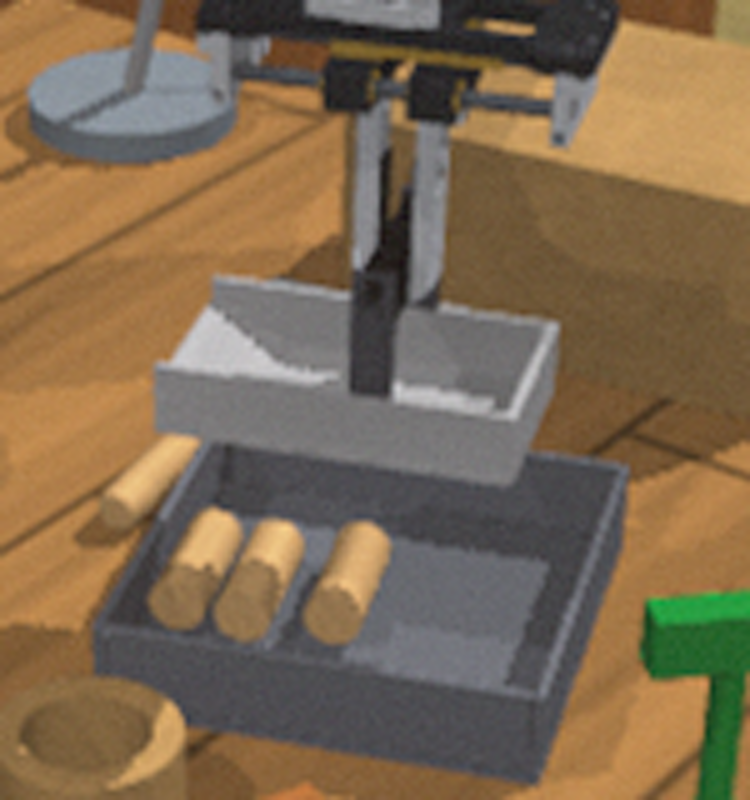

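The pan is still gripped and level, it is empty, and nothing rattled. Its weight is 3.5 N. I'll carry it back the same way.

```bash
python3 - <<'E'
from h import *
for p in [(.40,.1,.20),(.36,-.02,.20),(.355,-.2,.20),(.37,-.342,.19)]: go(*p,.38)
E
```

```text
linear [-95.512 -89.597  -8.516] turn [-0.006 -0.    -0.003]
linear [-192.352 -170.971   -8.046] turn [-0.006 -0.    -0.003]
linear [-357.864 -241.898   -7.649] turn [-0.006 -0.    -0.003]
linear [-495.412 -280.178    2.558] turn [-0.006 -0.    -0.003]
```

Call:
play_rows([
  {"claw":0,"linear":[-15,-15,-8],"turn":[0,0,0]},
  {"claw":0,"linear":[-40,-38,-8],"turn":[0,0,0]},
  {"claw":0,"linear":[-70,-65,-8],"turn":[0,0,0]},
  {"claw":0,"linear":[-100,-94,-8],"turn":[0,0,0]},
  {"claw":0,"linear":[-130,-120,-8],"turn":[0,0,0]},
  {"claw":0,"linear":[-160,-146,-8],"turn":[0,0,0]},
  {"claw":0,"linear":[-192,-171,-8],"turn":[0,0,0.03]},
  {"claw":0,"linear":[-225,-185,-8],"turn":[0,0,0.06]},
])

```text
time_s: 27.2
ee_pos: [0.3586, -0.0567, 0.2004]
eef_rot: [-3.137, 0.001, 1.887]
force: [0.3, 0.2, -3.4]
grip_width: 0.0136
```

```bash
python3 - <<'E'
from h import *
o=get_obs();print(o["ee_pos"],o["force"],o["grip_width"])
for p in [(.355,-.2,.20),(.37,-.342,.19)]: go(*p,.174)
E
```

```text
[ 0.359 -0.057  0.2  ] [ 0.308  0.201 -3.356] 0.013619096503407776
linear [-135.078  -47.916    0.737] turn [-0.005  0.001  0.142]
linear [-274.7    -77.743   10.99 ] turn [-0.005  0.001  0.142]
```

Call:
play_rows([
  {"claw":0,"linear":[-20,-7,0],"turn":[0,0,0.02]},
  {"claw":0,"linear":[-55,-20,0],"turn":[-0.005,0,0.05]},
  {"claw":0,"linear":[-95,-34,0],"turn":[-0.005,0,0.08]},
  {"claw":0,"linear":[-135,-48,0],"turn":[-0.005,0,0.11]},
  {"claw":0,"linear":[-175,-58,2],"turn":[-0.005,0,0.13]},
  {"claw":0,"linear":[-215,-66,5],"turn":[-0.005,0,0.142]},
  {"claw":0,"linear":[-250,-74,8],"turn":[-0.005,0,0.142]},
  {"claw":0,"linear":[-275,-78,11],"turn":[-0.005,0,0.142]},
])

```text
time_s: 28.2
ee_pos: [0.3697, -0.3439, 0.1896]
eef_rot: [-3.141, 0.001, 1.744]
force: [-0.2, 0.3, -3.3]
grip_width: 0.0138
```

```bash
python3 - <<'E'
from h import *
o=get_obs();print(o["ee_pos"],o["force"],o["grip_width"])
go(.5149,-.3222,.135,.174)
E
```

```text
[ 0.37  -0.344  0.19 ] [-0.208  0.25  -3.333] 0.013822453107002178
linear [ -3.575 146.768  54.605] turn [-0.     0.001 -0.001]
```

Call:
play_rows([
  {"claw":0,"linear":[-4,20,0],"turn":[0,0,0]},
  {"claw":0,"linear":[-4,50,0],"turn":[0,0,0]},
  {"claw":0,"linear":[-4,85,5],"turn":[0,0,0]},
  {"claw":0,"linear":[-4,115,20],"turn":[0,0,0]},
  {"claw":0,"linear":[-4,135,35],"turn":[0,0,0]},
  {"claw":0,"linear":[-3.5,147,50],"turn":[0,0,0]},
  {"claw":0,"linear":[-3.5,147,55],"turn":[0,0,0]},
  {"claw":0,"linear":[-3.5,147,55],"turn":[0,0,0]},
])

```text
time_s: 29.2
ee_pos: [0.5146, -0.3223, 0.1346]
eef_rot: [-3.141, 0.001, 1.744]
force: [-0.9, -0.7, -3.2]
grip_width: 0.0133
```

```bash
python3 - <<'E'
from h import *
o=get_obs();print(o["ee_pos"],o["force"],o["grip_width"])
go(.5149,-.3222,.0757,.174)
snap("scene","r1",(140,150,360,390),3)
E
```

```text
[ 0.515 -0.322  0.135] [-0.897 -0.702 -3.161] 0.013320678411846228
linear [ 0.092  0.394 58.874] turn [-0.001  0.001 -0.001]
```

View pics/r1.png

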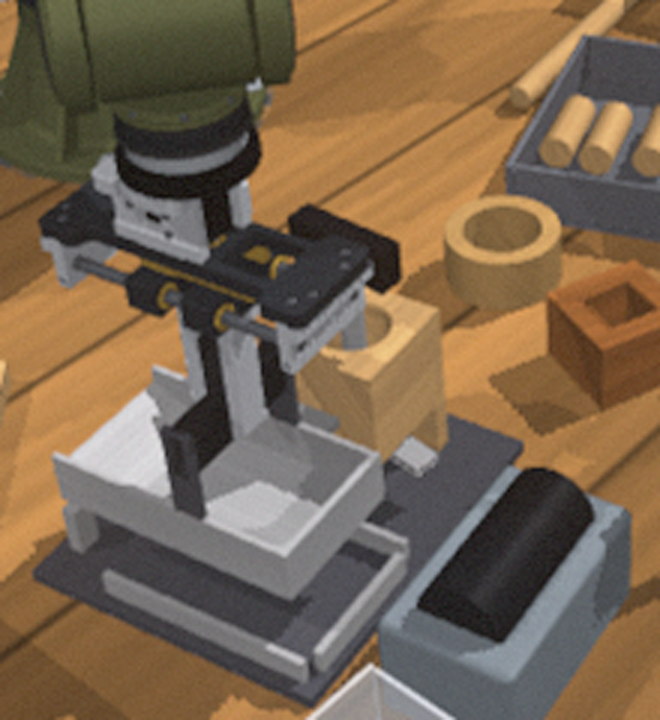

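The pan hangs level over its seat in the same place as at lift-off, and it is visibly empty. I'll lower it in.

Call:
play_rows([
  {"claw":0,"linear":[0,0.4,12],"turn":[0,0,0]},
  {"claw":0,"linear":[0,0.4,26],"turn":[0,0,0]},
  {"claw":0,"linear":[0,0.4,38],"turn":[0,0,0]},
  {"claw":0,"linear":[0,0.4,46],"turn":[0,0,0]},
  {"claw":0,"linear":[0,0.4,52],"turn":[0,0,0]},
  {"claw":0,"linear":[0,0.4,56],"turn":[0,0,0]},
  {"claw":0,"linear":[0,0.4,58],"turn":[0,0,0]},
  {"claw":0,"linear":[0,0.4,58.5],"turn":[0,0,0]},
])

```text
time_s: 30.25
ee_pos: [0.5152, -0.3225, 0.0767]
eef_rot: [3.141, 0.001, 1.743]
force: [0.8, -0.6, -4.2]
grip_width: 0.0138
```

```bash
python3 - <<'E'
from h import *
o=get_obs();print(o["ee_pos"],o["force"],o["moment"],o["grip_width"])
snap("scene","r2",(140,150,360,390),3)
E
```

```text
[ 0.515 -0.323  0.077] [ 0.787 -0.647 -4.197] [-0.117  0.015  0.066] 0.01375686677554812
```

View pics/r2.png

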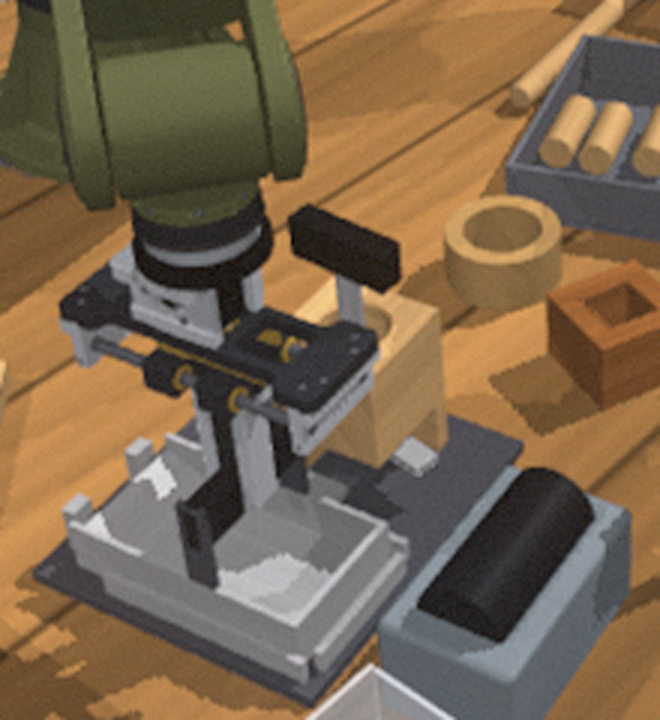

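The pan sits between the rails and posts, about 1 mm above its seat. I'll lower it that last bit, release and rise.

Call:
play_rows([
  {"claw":0,"linear":[0,0,1],"turn":[0,0,0]},
  {"claw":0,"linear":[0,0,1.5],"turn":[0,0,0]},
  {"claw":0.2,"linear":[0,0,1.5],"turn":[0,0,0]},
  {"claw":0.5,"linear":[0,0,1.5],"turn":[0,0,0]},
  {"claw":1,"linear":[0,0,1.5],"turn":[0,0,0]},
  {"claw":1,"linear":[0,0,1.5],"turn":[0,0,0]},
  {"claw":1,"linear":[0,0,1.5],"turn":[0,0,0]},
  {"claw":1,"linear":[0,0,1.5],"turn":[0,0,0]},
])

```text
time_s: 31.3
ee_pos: [0.5152, -0.3225, 0.0752]
eef_rot: [3.141, 0.001, 1.743]
force: [-0.3, -0.1, 0.0]
grip_width: 0.0656
```

Call:
play_rows([
  {"claw":1,"linear":[0,0,-8],"turn":[0,0,0]},
  {"claw":1,"linear":[0,0,-30],"turn":[0,0,0]},
  {"claw":1,"linear":[0,0,-65],"turn":[0,0,0]},
  {"claw":1,"linear":[0,0,-110],"turn":[0,0,0]},
  {"claw":1,"linear":[0,0,-150],"turn":[0,0,0]},
  {"claw":1,"linear":[0,0,-185],"turn":[0,0,0]},
  {"claw":1,"linear":[0,0,-200],"turn":[0,0,0]},
  {"claw":1,"linear":[0,0,-200],"turn":[0,0,0]},
])

```text
time_s: 32.3
ee_pos: [0.5152, -0.3223, 0.2755]
eef_rot: [3.141, 0.002, 1.743]
force: [0.3, -0.2, -0.9]
grip_width: 0.0941
```

```bash
python3 - <<'E'
from h import *
o=get_obs();print(o["time_s"],o["ee_pos"],o["force"],o["qpos"],o["grip_width"])
go(.4955,-.2037,.27,.176+1.491)
snap("scene","r3",(140,150,360,390),3)
E
```

```text
32.3 [ 0.515 -0.322  0.275] [ 0.34  -0.218 -0.857] [-0.619  0.391  1.239 -0.001  1.51  -0.791] 0.09407136906784705
linear [120.225   0.988   5.236] turn [-0.001  0.002 -1.494]
```

View pics/r3.png

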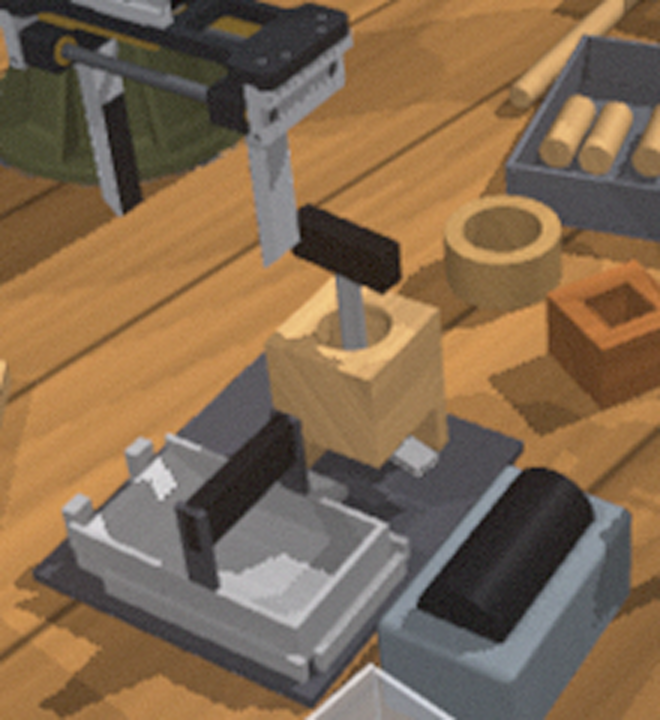

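The pan is seated as at the start, with the handle at (240,490). The key still stands in the bore with its grip at (350,245). I'll go back over the key.

Call:
play_rows([
  {"claw":1,"linear":[15,0,0],"turn":[0,0,-0.18]},
  {"claw":1,"linear":[30,0,0],"turn":[0,0,-0.36]},
  {"claw":1,"linear":[45,0,0],"turn":[0,0,-0.54]},
  {"claw":1,"linear":[60,0,0],"turn":[0,0,-0.72]},
  {"claw":1,"linear":[75,0,0],"turn":[0,0,-0.9]},
  {"claw":1,"linear":[90,0,0],"turn":[0,0,-1.08]},
  {"claw":1,"linear":[105,1,0],"turn":[0,0,-1.26]},
  {"claw":1,"linear":[120,1,3],"turn":[0,0,-1.44]},
])

```text
time_s: 33.35
ee_pos: [0.4949, -0.2031, 0.2695]
eef_rot: [3.141, -0.002, -3.094]
force: [0.2, 0.4, 0.0]
grip_width: 0.094
```

```bash
python3 - <<'E'
from h import *
o=get_obs();print(o["time_s"],o["ee_pos"])
go(.4955,-.2036,.169,.176+1.491)
E
```

```text
33.35 [ 0.495 -0.203  0.269]
linear [ -0.813  -0.579 100.47 ] turn [ 0.    -0.002 -0.048]
```

Call:
play_rows([
  {"claw":1,"linear":[-0.5,-0.5,10],"turn":[0,0,-0.048]},
  {"claw":1,"linear":[-0.5,-0.5,30],"turn":[0,0,-0.048]},
  {"claw":1,"linear":[-0.5,-0.5,55],"turn":[0,0,-0.048]},
  {"claw":1,"linear":[-0.5,-0.5,80],"turn":[0,0,-0.048]},
  {"claw":1,"linear":[-0.5,-0.5,95],"turn":[0,0,-0.048]},
  {"claw":1,"linear":[-0.5,-0.5,102],"turn":[0,0,-0.048]},
  {"claw":1,"linear":[-0.5,-0.5,102],"turn":[0,0,-0.048]},
])

```text
time_s: 34.22
ee_pos: [0.4951, -0.2035, 0.1673]
eef_rot: [3.141, -0.003, -3.046]
force: [-0.1, -0.2, 0.7]
grip_width: 0.0941
```

```bash
python3 - <<'E'
from h import *
o=get_obs();print(o["time_s"],o["ee_pos"],o["force"])
snap("scene","l1",(200,120,320,290),4)
E
```

```text
34.225 [ 0.495 -0.204  0.167] [-0.113 -0.203  0.727]
```

View pics/l1.png

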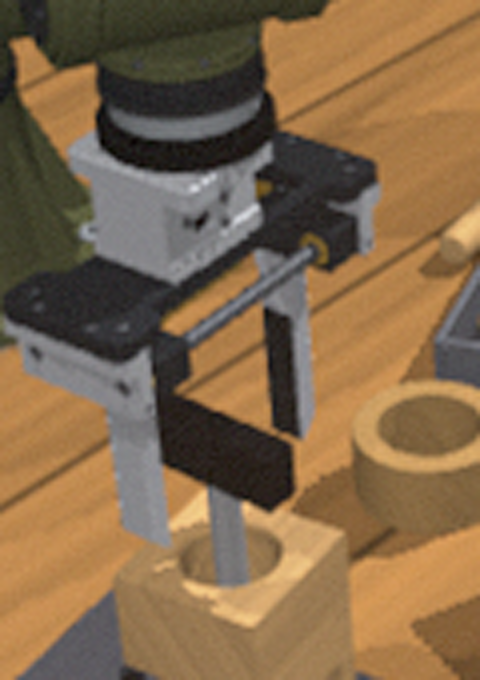

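The fingers straddle the key's grip at (225,450), so I'll close.

Call:
play_rows([
  {"claw":0.5,"linear":[0,0,0],"turn":[0,0,0]},
  {"claw":0.2,"linear":[0,0,0],"turn":[0,0,0]},
  {"claw":0,"linear":[0,0,0],"turn":[0,0,0]},
  {"claw":0,"linear":[0,0,0],"turn":[0,0,0]},
  {"claw":0,"linear":[0,0,0],"turn":[0,0,0]},
  {"claw":0,"linear":[0,0,0],"turn":[0,0,0]},
  {"claw":0,"linear":[0,0,0],"turn":[0,0,0]},
  {"claw":0,"linear":[0,0,0],"turn":[0,0,0]},
], force=40)

```text
time_s: 35.28
ee_pos: [0.4953, -0.2035, 0.1679]
eef_rot: [3.141, -0.002, -3.046]
force: [-0.5, 2.2, 0.2]
grip_width: 0.0197
```

Call:
play_rows([
  {"claw":0,"linear":[0,0,0],"turn":[0,0,0]},
  {"claw":0,"linear":[0,0,0],"turn":[0,0,0]},
  {"claw":0,"linear":[0,0,0],"turn":[0,0,0.1]},
  {"claw":0,"linear":[0,0,0],"turn":[0,0,0.25]},
  {"claw":0,"linear":[0,0,0],"turn":[0,0,0.4]},
  {"claw":0,"linear":[0,0,0],"turn":[0,0,0.55]},
  {"claw":0,"linear":[0,0,0],"turn":[0,0,0.7]},
  {"claw":0,"linear":[0,0,0],"turn":[0,0,0.8]},
], force=60)

```text
time_s: 36.28
ee_pos: [0.4951, -0.2036, 0.1678]
eef_rot: [-3.14, -0.002, 2.433]
force: [-1.4, 0.0, 0.7]
grip_width: 0.0196
```

Call:
play_rows([
  {"claw":0,"linear":[0,0,0],"turn":[0,0,0.12]},
  {"claw":0,"linear":[0,0,0],"turn":[0,0,0.24]},
  {"claw":0,"linear":[0,0,0],"turn":[0,0,0.36]},
  {"claw":0,"linear":[0,0,0],"turn":[0,0,0.48]},
  {"claw":0,"linear":[0,0,0],"turn":[0,0,0.58]},
  {"claw":0,"linear":[0,0,0],"turn":[0,0,0.66]},
  {"claw":0,"linear":[0,0,0],"turn":[0,0,0.66]},
])

```text
time_s: 37.15
ee_pos: [0.4949, -0.2038, 0.1678]
eef_rot: [-3.138, -0.0, 1.774]
force: [-2.6, -0.2, 2.4]
grip_width: 0.0197
```

```bash
python3 - <<'E'
from h import *
o=get_obs();print(o["time_s"],o["ee_pos"],o["force"],o["moment"],"theta",o["eef_rot"][2]-np.pi/2-.176)
snap("scene","l2",(140,150,360,390),3)
E
```

```text
37.15 [ 0.495 -0.204  0.168] [-2.573 -0.239  2.37 ] [-0.117  0.89   0.018] theta 0.027070651356151998
```

View pics/l2.png

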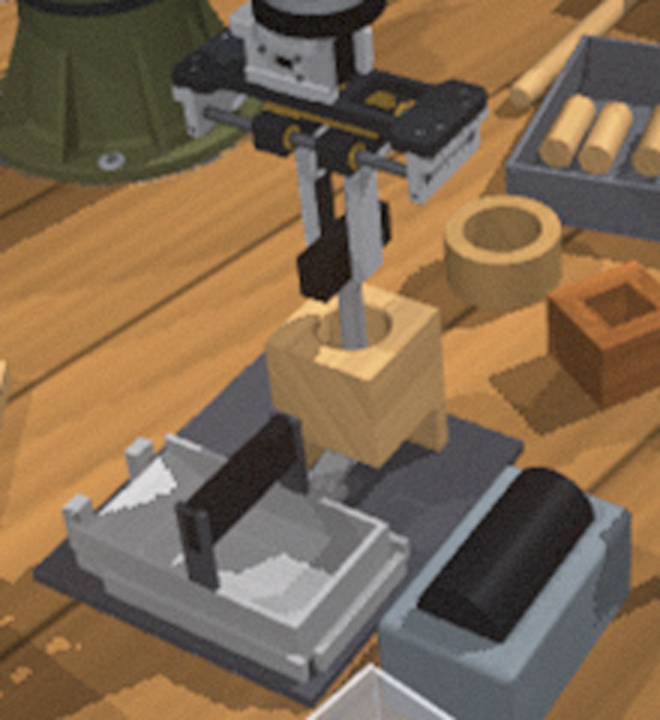

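The keeper arm is now near the ear at (330,475). I'll continue clockwise to the stop.

Call:
play_rows([
  {"claw":0,"linear":[0,0,0],"turn":[0,0,0.05]},
  {"claw":0,"linear":[0,0,0],"turn":[0,0,0.1]},
  {"claw":0,"linear":[0,0,0],"turn":[0,0,0.14]},
  {"claw":0,"linear":[0,0,0],"turn":[0,0,0.17]},
  {"claw":0,"linear":[0,0,0],"turn":[0,0,0.17]},
])

```text
time_s: 37.83
ee_pos: [0.4947, -0.2038, 0.1678]
eef_rot: [-3.138, 0.0, 1.606]
force: [-3.3, 0.1, 2.4]
grip_width: 0.02
```

```bash
python3 - <<'E'
from h import *
o=get_obs();print(o["time_s"],o["ee_pos"],o["force"],o["moment"],"theta",o["eef_rot"][2]-np.pi/2-.176)
E
```

```text
37.825 [ 0.495 -0.204  0.168] [-3.295  0.106  2.399] [0.045 1.034 0.049] theta -0.14080159252358798
```

Call:
play_rows([
  {"claw":0,"linear":[0,0,0],"turn":[0,0,0.02]},
  {"claw":0,"linear":[0,0,0],"turn":[0,0,0.04]},
  {"claw":0,"linear":[0,0,0],"turn":[0,0,0.04]},
])

```text
time_s: 38.2
ee_pos: [0.4947, -0.2038, 0.1678]
eef_rot: [-3.138, 0.0, 1.566]
force: [-4.6, 0.1, 2.6]
grip_width: 0.0197
```

```bash
python3 - <<'E'
from h import *
o=get_obs();print(o["time_s"],o["ee_pos"],o["force"],o["moment"],"theta",o["eef_rot"][2]-np.pi/2-.176)
snap("top","l3",(360,225,490,335),6)
snap("scene","l3s",(200,240,300,340),6)
E
```

```text
38.2 [ 0.495 -0.204  0.168] [-4.604  0.103  2.576] [0.042 1.087 0.562] theta -0.18066926391861943
```

View pics/l3s.png

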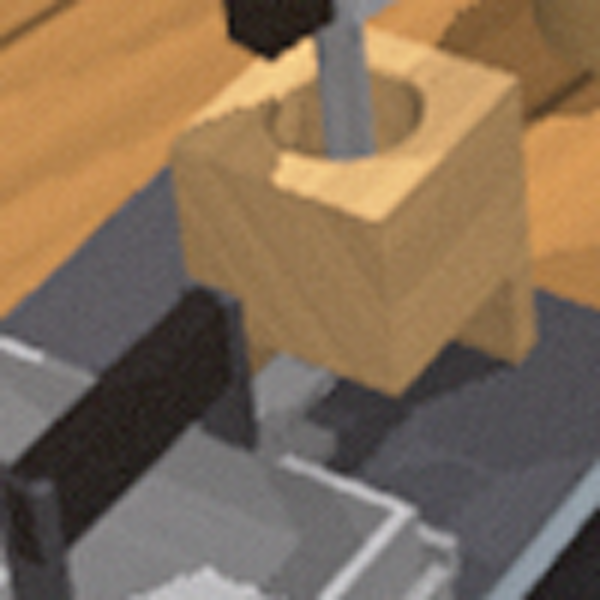

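The moment jumped to 0.56 Nm at θ≈-0.18, which is the key's play plus the clockwise stop. The keeper lies over the ear at (290,390). I'll back off to mid-play and draw the key out.

Call:
play_rows([
  {"claw":0,"linear":[0,0,0],"turn":[0,0,-0.05]},
  {"claw":0,"linear":[0,0.4,0],"turn":[0,0,-0.1]},
  {"claw":0,"linear":[0,0.7,0],"turn":[0,0,-0.16]},
  {"claw":0,"linear":[0,0.7,-3],"turn":[0,0,-0.16]},
  {"claw":0,"linear":[0,0.7,-8],"turn":[0,0,-0.16]},
  {"claw":0,"linear":[0,0.7,-16],"turn":[0,0,-0.16]},
  {"claw":0,"linear":[0,0.7,-26],"turn":[0,0,-0.16]},
  {"claw":0,"linear":[0,0.7,-36],"turn":[0,0,-0.16]},
])

```text
time_s: 39.3
ee_pos: [0.4957, -0.2038, 0.2047]
eef_rot: [-3.138, -0.0, 1.726]
force: [-1.0, 0.4, -2.7]
grip_width: 0.0199
```

Call:
play_rows([
  {"claw":0,"linear":[0,0,-15],"turn":[0,0,0]},
  {"claw":0,"linear":[0,0,-30],"turn":[0,0,0]},
  {"claw":0,"linear":[0,0,-45],"turn":[0,0,0]},
  {"claw":0,"linear":[0,0,-60],"turn":[0,0,0]},
  {"claw":0,"linear":[0,0,-72],"turn":[0,0,0]},
  {"claw":0,"linear":[0,0,-78],"turn":[0,0,0]},
])

```text
time_s: 40.05
ee_pos: [0.496, -0.2039, 0.2835]
eef_rot: [-3.139, 0.0, 1.726]
force: [-0.3, 0.4, -4.0]
grip_width: 0.0195
```

```bash
python3 - <<'E'
from h import *
o=get_obs();print(o["time_s"],o["ee_pos"],o["force"],o["grip_width"])
go(.5582,-.011,.27,1.245)
im=vision.camera("scene");crop(im,"l4",(200,80,360,320),3)
E
```

```text
40.05 [ 0.496 -0.204  0.283] [-0.267  0.364 -3.995] 0.019496762563683517
linear [180.905  91.357  13.193] turn [-0.003 -0.001 -1.09 ]
```

View pics/l4.png

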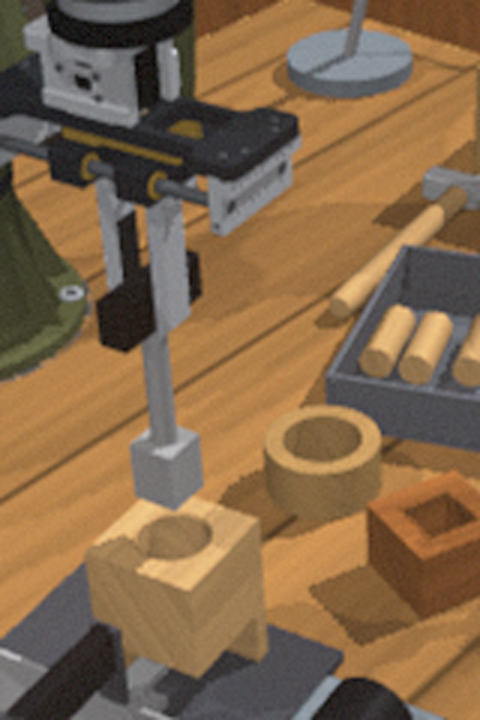

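The key is out of the bore and upright. I'll take it to the stand.

Call:
play_rows([
  {"claw":0,"linear":[15,8,0],"turn":[0,0,-0.13]},
  {"claw":0,"linear":[38,20,0],"turn":[0,0,-0.27]},
  {"claw":0,"linear":[62,32,0],"turn":[0,0,-0.42]},
  {"claw":0,"linear":[88,45,0],"turn":[0,0,-0.57]},
  {"claw":0,"linear":[114,58,0],"turn":[0,0,-0.72]},
  {"claw":0,"linear":[140,70,0],"turn":[0,0,-0.86]},
  {"claw":0,"linear":[163,82,0],"turn":[0,0,-0.99]},
  {"claw":0,"linear":[178,90,0],"turn":[0,0,-1.07]},
])

```text
time_s: 41.1
ee_pos: [0.5575, -0.013, 0.283]
eef_rot: [-3.14, -0.003, 2.8]
force: [0.3, -1.0, -2.7]
grip_width: 0.0201
```

Call:
play_rows([
  {"claw":0,"linear":[2.5,1,0],"turn":[0,0,-0.02]},
  {"claw":0,"linear":[2.5,1,0],"turn":[0,0,-0.02]},
])

```text
time_s: 41.35
ee_pos: [0.5552, -0.0115, 0.2828]
eef_rot: [-3.14, -0.003, 2.819]
force: [0.1, -0.4, -2.9]
grip_width: 0.0198
```

```bash
python3 - <<'E'
from h import *
o=get_obs();print(o["time_s"],o["ee_pos"],o["force"],o["grip_width"])
go(.5582,-.011,.132,1.245)
im=vision.camera("scene");crop(im,"s1",(290,80,420,290),3)
x,y,z=o["ee_pos"];b=z-.1218
print(proj("scene",[[x,y,b+.04],[x,y,b+.08],[x,y,b+.11]]))
hsv=cv2.cvtColor(im,cv2.COLOR_BGR2HSV)
for q in proj("scene",[[x,y,b+.05],[x,y,b+.07],[x,y,b+.09]]):
    v=int(round(q[1]));print(q,[(u,int(hsv[v,u,1])) for u in range(int(q[0])-9,int(q[0])+11)])
t=vision.camera("top");crop(t,"s1t",(280,190,370,280),7)
E
```

```text
41.35 [ 0.555 -0.012  0.283] [ 0.106 -0.361 -2.854] 0.019761005458700093
linear [ -3.172   1.736 150.797] turn [-0.002 -0.003  0.003]
[[344.322 192.272]
 [344.472 174.859]
 [344.588 161.32 ]]
[344.359 187.985] [(335, 124), (336, 123), (337, 123), (338, 71), (339, 33), (340, 43), (341, 7), (342, 4), (343, 4), (344, 4), (345, 7), (346, 2), (347, 23), (348, 66), (349, 108), (350, 103), (351, 12), (352, 20), (353, 18), (354, 18)]
[344.434 179.279] [(335, 14), (336, 11), (337, 7), (338, 7), (339, 10), (340, 11), (341, 5), (342, 2), (343, 9), (344, 2), (345, 9), (346, 7), (347, 7), (348, 2), (349, 15), (350, 15), (351, 0), (352, 11), (353, 8), (354, 4)]
[344.51  170.393] [(335, 14), (336, 12), (337, 13), (338, 0), (339, 17), (340, 5), (341, 9), (342, 4), (343, 6), (344, 6), (345, 4), (346, 2), (347, 4), (348, 13), (349, 19), (350, 10), (351, 20), (352, 4), (353, 10), (354, 16)]
```

View pics/s1.png

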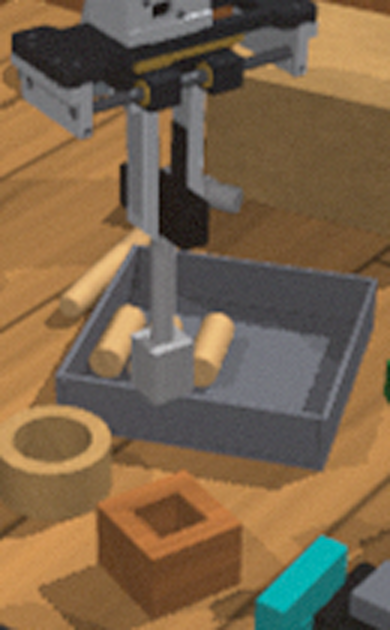

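View pics/s1t.png

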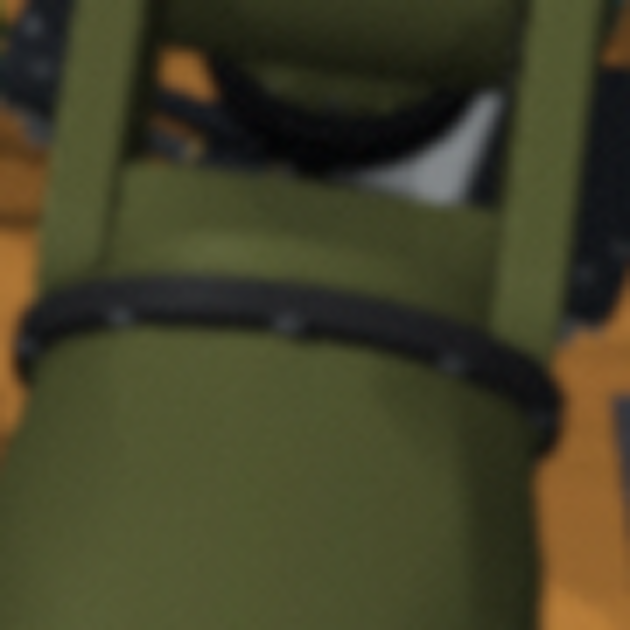

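```bash
python3 - <<'E'
from h import *
f=lambda p,k,x0,y0:((p[0]+.5)/k-.5+x0,(p[1]+.5)/k-.5+y0)
K,R,t=cam("scene");print("img right in world",R[0])
im=cv2.imread("pics/t1_raw.png");crop(im,"st",(300,220,350,270),14)
im2=cv2.imread("pics/t1s_raw.png");crop(im2,"st2",(315,230,380,290),11)
s=cv2.imread("pics/s1.png")
print(s.shape);crop(s,"s1z",(110,220,220,420),3)
E
```

```text
img right in world [ 0.777  0.63  -0.01 ]
(630, 390, 3)
```

View pics/st.png

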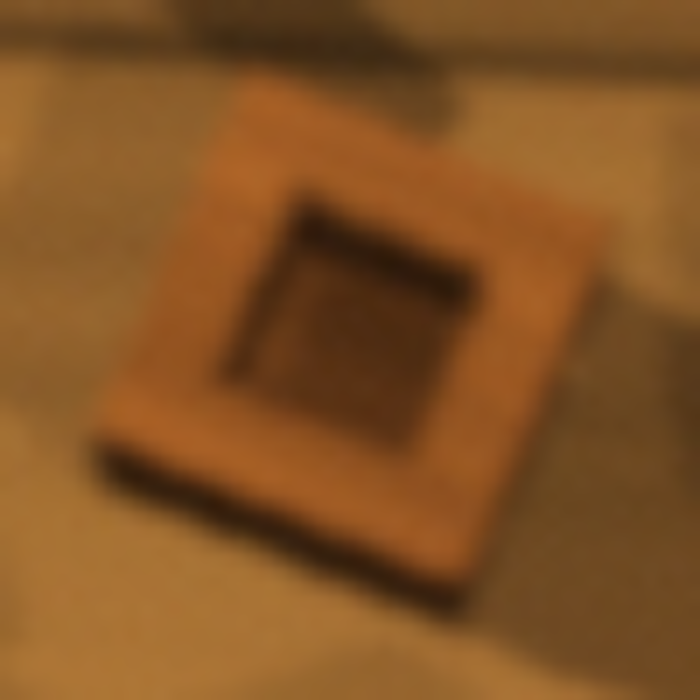

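View pics/st2.png

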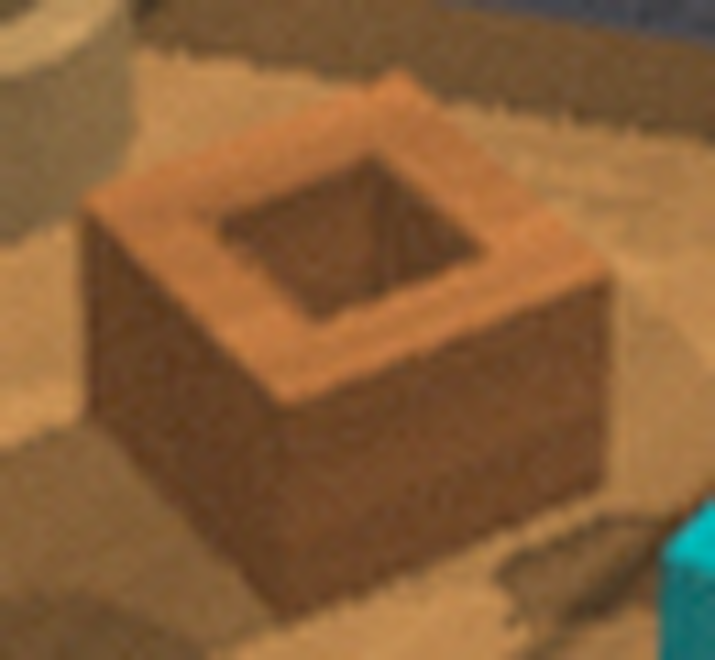

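View pics/s1z.png

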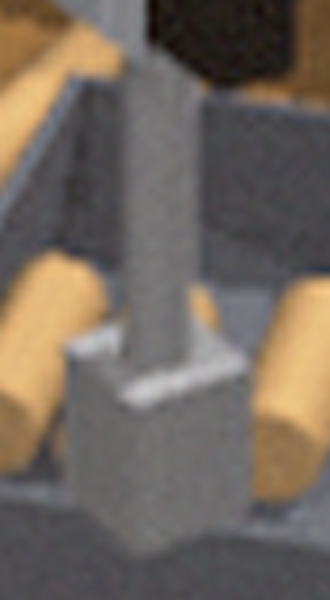

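```bash
python3 - <<'E'
from h import *
f=lambda p,k,x0,y0:((p[0]+.5)/k-.5+x0,(p[1]+.5)/k-.5+y0)
for p in [(351,326),(356,326)]:print("top",onz("top",f(p,14,300,220),.055))
for p in [(352,236),(345,239)]:print("scene",onz("scene",f(p,11,315,230),.055))
go(.5582,-.011,.205,1.245)
E
```

```text
top [ 0.559 -0.01   0.055]
top [ 0.559 -0.011  0.055]
scene [ 0.561 -0.01   0.055]
scene [ 0.561 -0.011  0.055]
linear [-2.659  1.84  78.035] turn [-0.002 -0.003  0.003]
```

Call:
play_rows([
  {"claw":0,"linear":[-4,2.5,10],"turn":[0,-0.003,0]},
  {"claw":0,"linear":[-4,2.5,35],"turn":[0,-0.003,0]},
  {"claw":0,"linear":[-4,2.5,60],"turn":[0,-0.003,0]},
  {"claw":0,"linear":[-4,2.5,80],"turn":[0,-0.003,0]},
  {"claw":0,"linear":[-4,2.5,94],"turn":[0,-0.003,0]},
  {"claw":0,"linear":[-4,2.5,98],"turn":[0,-0.003,0]},
  {"claw":0,"linear":[-4,2.5,98],"turn":[0,-0.003,0]},
])

```text
time_s: 42.32
ee_pos: [0.5597, -0.0109, 0.1852]
eef_rot: [-3.14, 0.0, 2.818]
force: [-0.5, -0.5, -2.9]
grip_width: 0.0194
```

```bash
python3 - <<'E'
from h import *
o=get_obs();print(o["time_s"],o["ee_pos"],o["force"])
go(.5595,-.0105,.132,1.245)
snap("scene","s2",(305,130,395,290),5)
E
```

```text
42.325 [ 0.56  -0.011  0.185] [-0.478 -0.483 -2.884]
linear [ 0.376  0.406 53.243] turn [-0.002  0.     0.002]
```

View pics/s2.png

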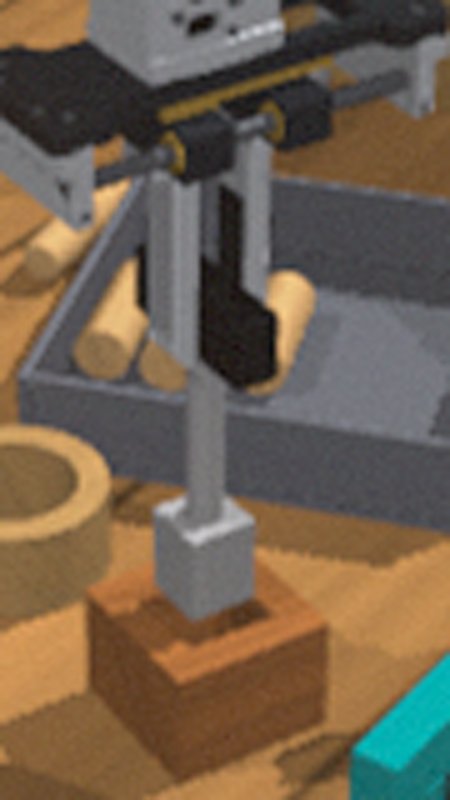

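The socket at (205,560) sits centred over the pocket (outer corners 88 to 328). I'll lower it.

Call:
play_rows([
  {"claw":0,"linear":[0,0,6],"turn":[0,0,0]},
  {"claw":0,"linear":[0,0,14],"turn":[0,0,0]},
  {"claw":0,"linear":[0,0,24],"turn":[0,0,0]},
  {"claw":0,"linear":[0,0,34],"turn":[0,0,0]},
  {"claw":0,"linear":[0,0,43],"turn":[0,0,0]},
  {"claw":0,"linear":[0,0,49],"turn":[0,0,0]},
  {"claw":0,"linear":[0,0,51.5],"turn":[0,0,0]},
  {"claw":0,"linear":[0,0,51.5],"turn":[0,0,0]},
])

```text
time_s: 43.38
ee_pos: [0.56, -0.011, 0.1341]
eef_rot: [-3.14, 0.001, 2.818]
force: [0.3, 0.1, -3.2]
grip_width: 0.0198
```

```bash
python3 - <<'E'
from h import *
o=get_obs();print(o["time_s"],o["ee_pos"],o["force"],o["moment"])
snap("scene","s3",(305,130,395,290),5)
E
```

```text
43.375 [ 0.56  -0.011  0.134] [ 0.325  0.071 -3.165] [ 0.012  0.009 -0.013]
```

View pics/s3.png

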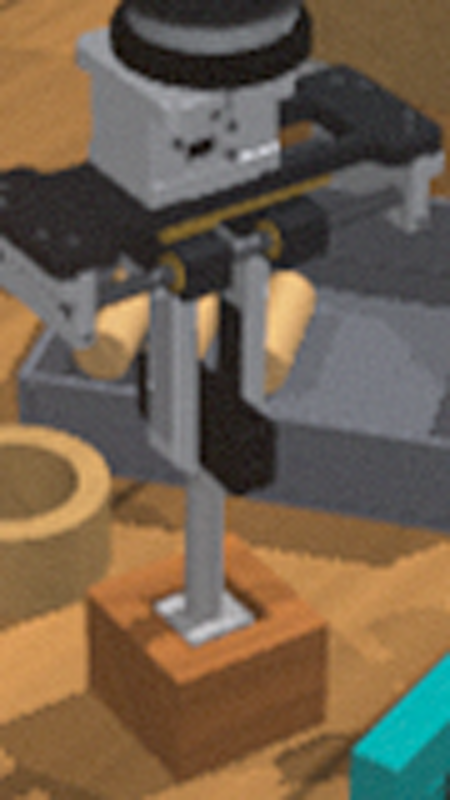

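The key is in the pocket with its socket top near flush and no contact force. I'll lower the last 2 mm, release and retreat upward.

Call:
play_rows([
  {"claw":0,"linear":[0,0,1.5],"turn":[0,0,0]},
  {"claw":0,"linear":[0,0,2],"turn":[0,0,0]},
  {"claw":0.3,"linear":[0,0,2],"turn":[0,0,0]},
  {"claw":0.6,"linear":[0,0,2],"turn":[0,0,0]},
  {"claw":1,"linear":[0,0,2],"turn":[0,0,0]},
  {"claw":1,"linear":[0,0,2],"turn":[0,0,0]},
  {"claw":1,"linear":[0,0,2],"turn":[0,0,0]},
  {"claw":1,"linear":[0,0,2],"turn":[0,0,0]},
])

```text
time_s: 44.42
ee_pos: [0.5601, -0.011, 0.1324]
eef_rot: [-3.14, 0.001, 2.818]
force: [-0.3, 0.4, -0.5]
grip_width: 0.0746
```

Call:
play_rows([
  {"claw":1,"linear":[0,0,-8],"turn":[0,0,0]},
  {"claw":1,"linear":[0,0,-25],"turn":[0,0,0]},
  {"claw":1,"linear":[0,0,-55],"turn":[0,0,0]},
  {"claw":1,"linear":[0,0,-95],"turn":[0,0,0]},
  {"claw":1,"linear":[0,0,-130],"turn":[0,0,0]},
  {"claw":1,"linear":[0,0,-150],"turn":[0,0,0]},
  {"claw":1,"linear":[60,0,-160],"turn":[0,0,0]},
  {"claw":1,"linear":[120,0,-160],"turn":[0,0,0]},
])

```text
time_s: 45.42
ee_pos: [0.4448, 0.0277, 0.2936]
eef_rot: [-3.141, 0.003, 2.818]
force: [-0.0, 0.6, 1.1]
grip_width: 0.0939
```

Call:
play_rows([
  {"claw":1,"linear":[40,30,0],"turn":[0,0,0]},
  {"claw":1,"linear":[50,80,0],"turn":[0,0,0]},
  {"claw":1,"linear":[60,130,0],"turn":[0,0,0]},
  {"claw":1,"linear":[70,180,0],"turn":[0,0,0]},
  {"claw":1,"linear":[70,230,0],"turn":[0,0,0]},
  {"claw":1,"linear":[70,250,0],"turn":[0,0,0]},
  {"claw":1,"linear":[70,250,0],"turn":[0,0,0]},
])

```text
time_s: 46.3
ee_pos: [0.4579, 0.2878, 0.2937]
eef_rot: [-3.141, 0.003, 2.819]
force: [-0.0, -0.9, 0.6]
grip_width: 0.0942
```

```bash
python3 - <<'E'
from h import *
o=get_obs();print(o["time_s"],o["ee_pos"],o["force"])
snap("scene","f1");snap("top","f1t",(360,225,490,335),6)
im=cv2.imread("pics/f1_raw.png");crop(im,"f1z",(140,180,380,390),3)
E
```

```text
46.3 [0.458 0.288 0.294] [-0.033 -0.922  0.619]
```

View pics/f1.png

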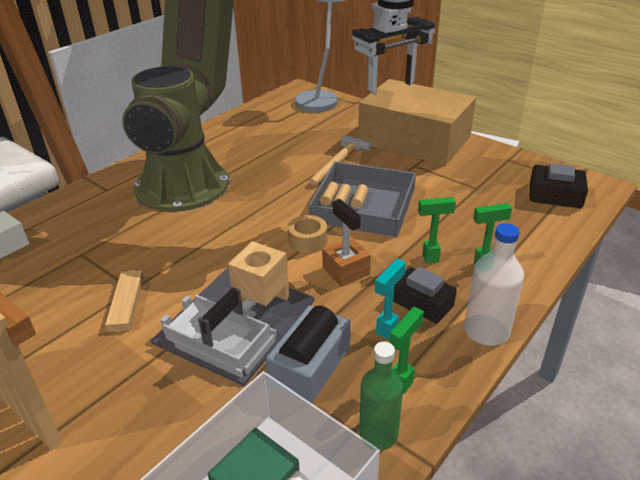

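View pics/f1t.png

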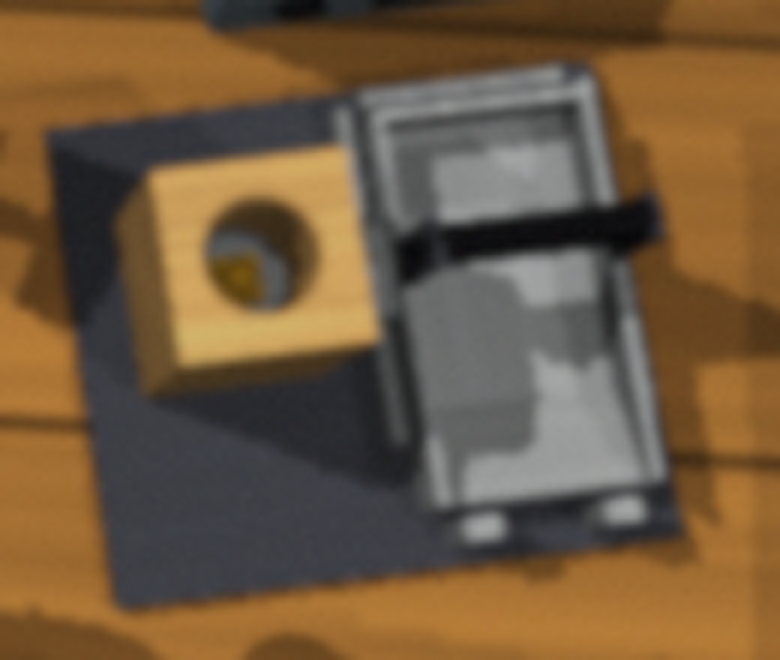

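View pics/f1z.png

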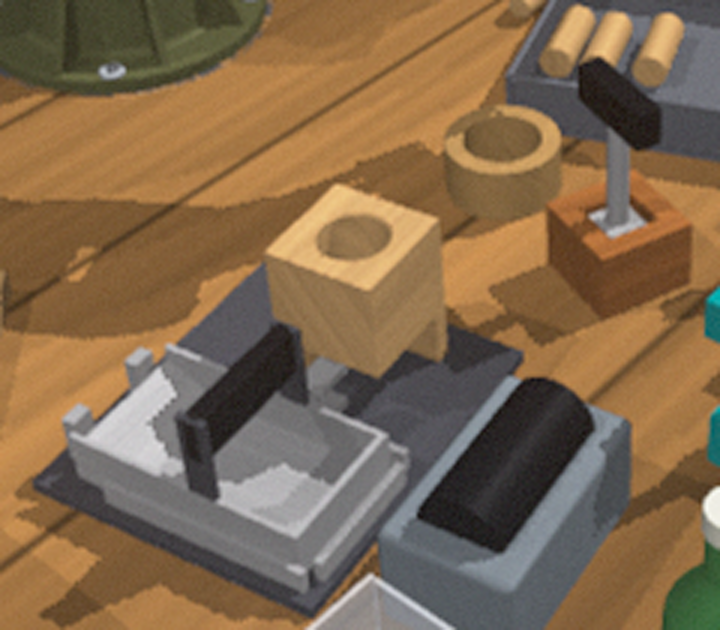

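The final views show everything in place:
- The pan is empty and seated exactly as at the start.
- The keeper is over the ear at (328,380), and the nut is square with the cradle.
- The key is upright in the stand at (620,150).
- Three dowels lie in the tray.
- The bystanders have not moved.

```bash
python3 -c "
from station import hand_in
print(hand_in())"
```

```text
the job is handed in; nothing more can be done
None
```

The job is done and handed in after about 46 s of robot time. I unlocked the pan, poured its three dowels into the tray, held it level over the tray and shook it there. Then I seated it again, locked it, and stood the key back in its stand.

- **Unlocking:** I turned the key to about 1.49 rad, which is near the keeper's stop once the key's play is taken off. I did not feel the stop itself there. The picture showed the keeper clear of the ear.
- **Key left on the nut:** I left the key in the bore while handling the pan, and put it back in the stand only after locking.
- **Tray:** It was knocked aside during the run, so I measured it again before pouring.
- **Empty pan:** It weighed about 3.5–3.6 N against the 3.43 N expected, and the pictures showed nothing inside. I saw only three dowels throughout. The force readings are noisy, about ±0.5 N each, so I relied on averages and the pictures.
- **Shake:** I gave it more than eight strokes of about 40 mm each, and the grip held.
- **Locking:** The turning moment rose to 0.56 Nm at the clockwise stop. The last pictures show the keeper over the ear.
- **Final state:** The pan sits where it was at the start, the key is upright in its stand, the bystanding things are unmoved and the arm is clear. None of my checks failed.

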